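Put the green seed tray away in the sloped dark case

TASK

Take the tray of seed packets with the green band and set it gently, lengthwise and centred, on the narrow cork ledge inside the open half of the sloped wooden case, lower end at the ledge's stop. Then slide the case's grey cover fully across over it. Leave the red and yellow trays where they are, and mind the light bar above the case.

Things in the scene. Friction and masses are not known exactly. Their poses are not given: they have to be found in the camera images.
- tray_green: green seed tray: firm cardboard box with a green band and green divider cards, 92 mm long (its x), 60 wide (its y), 30 high, filled with packets up to 46 mm above the underside. Origin: centre of the underside, z up. Starts flat on the table. The one to put away, about 0.2 kg; its ends are alike, either may point upslope
- tray_red: red seed tray: firm cardboard box with a red band and red divider cards, 92 mm long (its x), 60 wide (its y), 30 high, filled with packets up to 46 mm above the underside. Origin: centre of the underside, z up. Starts flat on the table. Leave it alone
- tray_yellow: yellow seed tray: firm cardboard box with a yellow band and yellow divider cards, 92 mm long (its x), 60 wide (its y), 30 high, filled with packets up to 46 mm above the underside. Origin: centre of the underside, z up. Starts flat on the table. Leave it alone
- bay: narrow cork ledge in the sloped case, 100 mm long (x +-50), only 44 wide (y +-22; the tray overhangs both sides), 14 above the compartment's floor. Origin: centre of its top face, 66 mm above the table. Tilted 30 deg: x up the slope (away from the robot), y along the case (left), z out of the slope (up, towards the robot)
- stop (a point): dark wooden stop at the ledge's lower end: this point is mid-width on its inner face, at x = -50 mm, level with the ledge's top; the stop rises 8 mm above that. A tray against it has its origin at x = -4 mm in the ledge's frame
- compartment (a point): centre of the open compartment's mouth, 54 mm out from the ledge's top: the walls rise to here (the upper one is a low wall and a slim rail). Inside, it is 144 mm along the slope and spans y -83 to +79 mm of the ledge's frame. The cover parks over the closed half next to it, beyond a partition at y -83 to -89 mm
- light_bar (a point): fixed white light bar, 16 mm thick, along y above the case's upper edge; this point is on its axis, at x 74, y -87, z 118 mm of the ledge's frame; its posts stand at y +93 and -267 mm. A gripper pointing straight down over the ledge strikes it; one square to the slope passes
- cover (a joint): slide of the flat grey cover (150 mm along the slope, 162 along y, 6 thick, top face 60.5 mm out from the ledge's top): 0 m = shut, fully over the ledge's compartment; grows as it slides along the ledge frame's -y (robot's right), 0.17 = fully open. Friction about 2 N; it stays where it is left
- cover_grip (a point): on the cover's black grip, a bar 40 mm along the slope, 16 wide along y, standing 26 out of the cover; this point is on its centre line, 24 mm above the cover's top face, 2 mm below the bar's top. Shut, it lies at x -4, y 0, z 84.5 mm of the ledge's frame

How it is judged:
On the way:
1. the green tray rests flat on the cork ledge inside the case, at its stop and let go, with the cover still open (more than 100 mm) (x of tray_green in the frame of bay between -0.01 and 0.012 m and y of tray_green in the frame of bay between -0.012 and 0.012 m and z of tray_green in the frame of bay between -0.004 and 0.004 m and angle between the z axis of tray_green and the z axis of bay, either way round below 0.08 rad and angle between the x axis of tray_green and the x axis of bay, either way round below 0.17 rad and contact force between the fingers and tray_green below 0.3 N and linear speed of tray_green below 0.02 m/s and value of joint cover above 0.1 m), for 0.2 s.
At the end, for the whole second after the job is handed in: Green tray let go, still, packets outward, flat on the cork ledge (within 4 mm, 4.5 deg), lengthwise along the slope within 9 deg, within 12 mm of the ledge's centre line, lower end at most 16 mm up from the stop. Cover shut over it to within 6 mm of its end (x of tray_green in the frame of bay between -0.01 and 0.012 m and y of tray_green in the frame of bay between -0.012 and 0.012 m and z of tray_green in the frame of bay between -0.004 and 0.004 m and angle between the z axis of tray_green and the z axis of bay, either way round below 0.08 rad and angle between the x axis of tray_green and the x axis of bay, either way round below 0.17 rad and contact force between the fingers and tray_green below 0.3 N and linear speed of tray_green below 0.02 m/s and value of joint cover below 0.006 m); the robot touches nothing.
It fails at once if the green tray is dropped or thrown: it moves faster than 0.5 m/s while the fingers do not hold it (linear speed of tray_green above 0.5 m/s and contact force between the fingers and tray_green below 0.3 N).
It fails at once if the red or the yellow tray is shifted by more than 25 mm (distance of any of tray_red, tray_yellow from where it was at the start of the episode above 0.025 m).
It also fails if it takes over 58 s, if anything falls off the work surface, if the arm or the gripper's body presses on something with over 40 N, if the wrist force passes 120 N, or if a joint passes its speed limit or range.

ROBOT

A 7-joint arm with a two-finger parallel gripper is mounted at the origin on the work surface. World frame = base frame: x ahead of the robot, y to its left, z up, the work surface at z = 0. Lengths are in m, angles in rad, forces in N, time in s.
With the tool pointing down it reaches from about 0.425 to 0.925 m from the base axis. Payload 6.8 kg.
Tool frame: the origin (TCP) lies midway between the tips of the shut fingers; the grasp point (between the pads) lies 19 mm behind it (bot.hold_point_z is the distance from the TCP to the grasp point, in m); z points along the fingers, y is the line along which they close (so a half turn about z gives the same grasp; the last joint's range is limited). The gripper opens to 85 mm and grips with 20 to 120 N. Pads are 22 mm wide; open, the fingers measure 114 mm over their backs; the gripper's body (76 mm by 85 mm) begins 54 mm behind the grasp point. The pads swing forward as they close: fully open they stand 13 mm farther back than shut.
Start: joints at [1.15, 0.477, 0.022, 1.555, -0.011, 1.109, -0.083], TCP at [0.208, -0.642, 0.231] pointing down, gripper open.
Joint ranges: [-2.96, 2.96], [-0.34, 2.1], [-1.41, 1.46], [0.24, 2.44], [-1.37, 4.51], [0.17, 1.92], [-2.96, 2.96]. Speed limits (rad/s): [2.39, 2.39, 3.14, 3.14, 3.14, 3.14, 3.14].

INTERFACE

Orientations are given as a unit quaternion [w, x, y, z].
In Python, from station import bot gives the robot as it stands. The module is installed in compiled form; this text tells all that it offers.
- The arm moves only by the tool step_arm, never from a script. Its argument "increments" is a list that holds one entry, the list of rows, each a list of 7 numbers: the opening, from -1 (shut) to 1 (fully open), then the shift along the tool's x, y, z in mm, then the turn, a rotation vector about the tool's x, y, z in degrees. In form: [[[grip, x, y, z, ax, ay, az], ...]]. A call has 1 to 10 rows; each row is the pose to reach, as a shift and turn from the pose commanded when the call began, along the tool's axes at that moment; what a row does not reach only later rows make up. A row lasts 1/12 s, in which the tool goes at most 41.7 mm and 7.16 degrees, less where a joint would pass 70% of its speed; a pose out of reach is approached as far as the arm can. A call with a gripper value outside its range is refused whole. The fingers move at their own pace and stop on an object; "force" is the grip in N (left out, the last holds). Time passes only in rows, so rows that repeat a pose let the fingers close. It gives the time, the measured TCP pose, the force, the opening and the grip force at its end, in the units of the state.
- bot.get_obs(): the state, without advancing time (a new reading comes with each control period).
- bot.read_camera(name): name is "side" or "top"; returns a dict with "image" (420x560x3 uint8, red, green, blue), "camera_matrix" (3x3 intrinsics, pixels), "R" (3x3) and "t" (3): a world point X has camera coordinates R X + t. Camera axes: x right, y down, z forward; pixel columns grow to the right and rows downward; lengths in m; the calibration is good to about 2 mm. A picture is of the moment at which its call begins. There is no depth.
- bot.hand_in(): hands the job in; it is judged then, once.
The state is a dict: "t": time; "q": joint angles; "joint_vel": joint speeds; "joint_torque": joint torques, N m; "eef_pos": TCP position; "tool_rot": TCP orientation; "contact_force": force on the tool from outside, world axes, zero at the start; "torque": the same for the moment, N m; "gripper_width": opening from 0.0 (shut) to 1.0 (fully open); "grasp_force": force on a finger pad.
Only numpy, scipy, OpenCV 4.12 (cv2) and the standard library are available. Lean on these libraries where they do the work, as an engineer would, in place of code of your own. Each camera call takes 0.05 s, during which the arm holds its last target. There are 200 camera calls.

## Working session

There is one attempt and no reset: what is moved stays moved. The work goes in short steps, Python scripts to look and compute and a tool call to move; the robot and the scene stay as the last step left them, time stands still between calls to the robot, and variables do not carry over. Pictures are saved under pics/ and viewed, at most 10 in all, crops included, and the job is handed in when it is done.

Besides the shell and the picture viewer there is one more tool, called by a JSON object that holds its "api" and its "payload", one argument or row to a line. step_arm: Moves the arm, as the interface text tells. Its arguments: {"type":"object","properties":{"increments":{"type":"array"},"force":{"type":"number"}},"required":["increments"]}

```bash
mkdir -p pics; python3 - <<'E'
from station import bot
import cv2, numpy as np
for n in("side","top"):
    c=bot.read_camera(n); cv2.imwrite(f"pics/{n}0.png",c["image"][:,:,::-1]); np.savez(f"{n}0.npz",**c)
    print(n,c["camera_matrix"].round(1).tolist(),c["R"].round(3).tolist(),c["t"].round(3).tolist())
o=bot.get_obs();print({k:np.round(v,3).tolist() for k,v in o.items()},bot.hold_point_z)
E
```

```text
side [[460.6, 0.0, 282.0], [0.0, 460.6, 203.8], [0.0, 0.0, 1.0]] [[0.902, -0.432, -0.014], [-0.253, -0.502, -0.827], [0.351, 0.749, -0.562]] [-0.409, 0.316, 0.701]
top [[419.5, 0.0, 279.8], [0.0, 419.5, 204.4], [0.0, 0.0, 1.0]] [[0.016, -0.999, 0.03], [-0.982, -0.022, -0.188], [0.188, -0.027, -0.982]] [0.118, 0.529, 0.849]
{'t': 0.1, 'q': [1.15, 0.478, 0.022, 1.556, -0.012, 1.109, -0.083], 'joint_vel': [0.002, -0.001, -0.0, -0.002, -0.002, 0.001, 0.001], 'joint_torque': [0.005, -59.776, 1.614, -28.195, 0.013, 0.005, 0.0], 'eef_pos': [0.208, -0.642, 0.23], 'tool_rot': [-0.001, 0.988, 0.156, -0.0], 'contact_force': [-0.206, -0.735, -0.027], 'torque': [-0.007, 0.03, 0.033], 'grasp_force': 0.0, 'gripper_width': 0.999} 0.0187
```

View pics/side0.png

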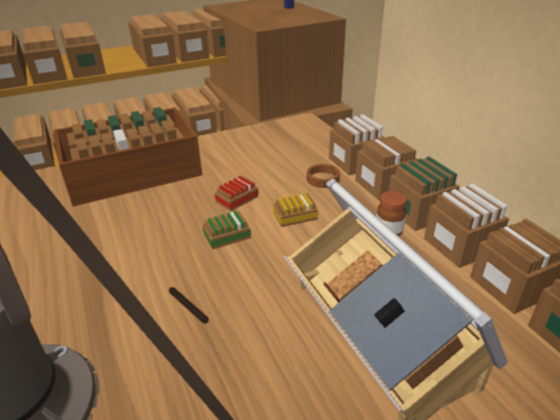

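View pics/top0.png

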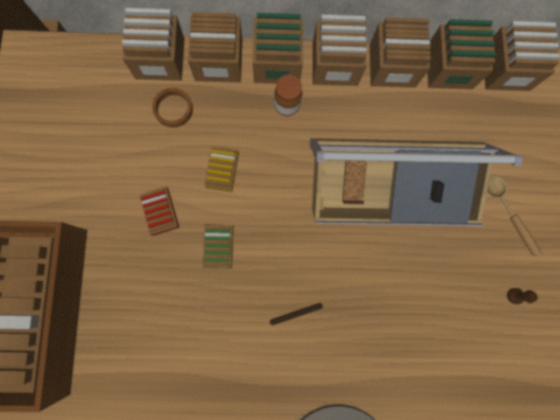

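Side view: green tray at (227,228), red (237,192), yellow (296,209), cork ledge (355,273), grip (390,313). Top view: green (218,246), red (158,211), yellow (221,170), ledge (354,181), grip (437,191). The cover is open. I'll enlarge the parts that matter next.

```bash
cat > h.py <<'E'
import numpy as np, cv2
def load(n): return dict(np.load(n))
def ray(c,p):
    K,R,t=c["camera_matrix"],c["R"],c["t"]
    d=R.T@np.linalg.inv(K)@np.r_[p,1.]; return -R.T@t,d/np.linalg.norm(d)
def onz(c,p,z):
    o,d=ray(c,p); return o+d*(z-o[2])/d[2]
def tri(cs,ps):
    A=np.zeros((3,3));b=np.zeros(3);L=[]
    for c,p in zip(cs,ps):
        o,d=ray(c,p);M=np.eye(3)-np.outer(d,d);A+=M;b+=M@o;L.append((o,M))
    x=np.linalg.solve(A,b); return x,max(np.linalg.norm(M@(x-o)) for o,M in L)
def proj(c,X):
    q=(c["R"]@np.asarray(X)+c["t"]); q=c["camera_matrix"]@q; return q[:2]/q[2]
E
python3 - <<'E'
from h import *
s,t=load("side0.npz"),load("top0.npz")
def crop(c,x,y,w,h,k): return cv2.resize(c["image"][y:y+h,x:x+w,::-1],None,fx=k,fy=k,interpolation=cv2.INTER_CUBIC)
im=np.zeros((600,800,3),np.uint8)
a=crop(s,280,180,100*2,150,2); im[:300,:400]=a
im[:300,400:800]=crop(s,195,200,80,60,5)
im[300:600,:400]=crop(t,305,130,200,150,2)
im[300:600,400:800]=crop(t,180,215,80,60,5)
cv2.imwrite("pics/crop.png",im)
for n,c in(("s",s),("t",t)):
    hsv=cv2.cvtColor(c["image"],cv2.COLOR_RGB2HSV)
    for nm,lo,hi,roi in(("green",(40,70,40),(90,255,255),(195,200,60,60) if n=="s" else (190,215,60,60)),
        ("cork",(5,90,60),(16,255,220),(320,240,70,60) if n=="s" else (330,150,50,60)),
        ("grip",(0,0,0),(180,255,50),(365,290,50,45) if n=="s" else (420,170,40,40))):
        x,y,w,h=roi; m=cv2.inRange(hsv[y:y+h,x:x+w],lo,hi)
        k,_=cv2.findContours(m,cv2.RETR_EXTERNAL,cv2.CHAIN_APPROX_NONE); k=max(k,key=cv2.contourArea) if nm!="green" else np.vstack(k)
        r=cv2.minAreaRect(k); print(n,nm,cv2.countNonZero(m),np.round(cv2.boxPoints(r)+[x,y],1).tolist(),"c",np.add(r[0],[x,y]).round(1))
E
```

```text
s green 474 [[200.6, 220.5], [242.3, 208.2], [250.1, 234.7], [208.4, 247.0]] c [225.4 227.6]
s cork 1199 [[322.8, 284.0], [367.2, 247.2], [382.0, 265.0], [337.6, 301.8]] c [352.4 274.5]
s grip 419 [[374.1, 314.3], [393.9, 297.7], [404.3, 310.2], [384.5, 326.8]] c [389.2 312.2]
t green 300 [[204.0, 260.0], [205.4, 228.7], [229.1, 229.8], [227.6, 261.1]] c [216.5 244.9]
t cork 859 [[341.8, 202.7], [345.3, 159.5], [366.4, 161.2], [362.9, 204.4]] c [354.1 182. ]
t grip 206 [[429.6, 200.3], [433.0, 180.2], [443.4, 181.9], [440.0, 202.0]] c [436.5 191.1]
```

View pics/crop.png

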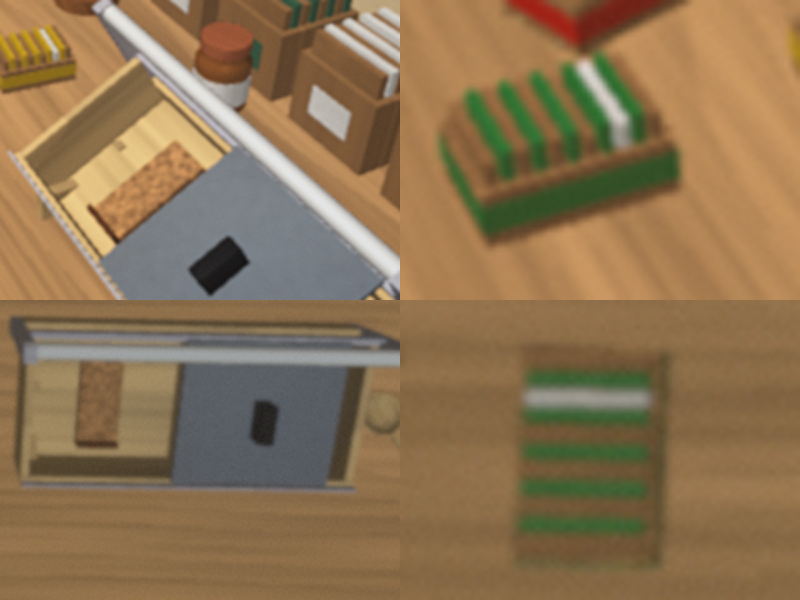

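The crops show the green tray's rim corners cleanly in both views: top at about (205,225), (234,225), (232,268), (203,267) and side at (204,228), (212,238), (249,228). The ledge's lower end and the grip are also clear. I'll triangulate these points.

```bash
python3 - <<'E'
from h import *
np.set_printoptions(precision=4,suppress=True)
s,t=load("side0.npz"),load("top0.npz")
print("cams",ray(s,(0,0))[0],ray(t,(0,0))[0])
P={"rim--":((212.4,238),(232,268)),"rim+-":((249.4,228),(233.6,225.4)),"rim-+":((203.6,228),(203,267.4)),
"ledge low left":((326,283.5),(343.5,200)),"ledge low right":((340,299),(364,201)),"grip":((389.2,312.2),(436.5,191.1)),
"cover low left":((331.5,310),(391.5,223))}
for k,(a,b) in P.items(): print(k,*tri((s,t),(a,b)))
q=[(205,224.6),(233.6,225.4),(232,268),(203,267.4)]
G=np.array([onz(t,p,.03) for p in q]);print("tray top-view rim",G,G.mean(0),np.linalg.norm(G[0]-G[3]),np.linalg.norm(G[0]-G[1]))
for p in q: pass
# refined edges of cover: blue-grey mask
for n,c in(("s",s),("t",t)):
    h=cv2.cvtColor(c["image"],cv2.COLOR_RGB2HSV); m=cv2.inRange(h,(95,40,60),(125,140,150))
    k,_=cv2.findContours(m,cv2.RETR_EXTERNAL,cv2.CHAIN_APPROX_NONE)
    k=max(k,key=cv2.contourArea); print(n,cv2.contourArea(k),cv2.approxPolyDP(k,4,True)[:,0].tolist())
E
```

```text
cams [ 0.2027 -0.5437  0.6494] [0.3573 0.1526 0.9294]
rim-- [0.3934 0.2258 0.035 ] 0.0029847869191471778
rim+- [0.4819 0.2266 0.0316] 0.0005613714001253833
rim-+ [0.3931 0.2892 0.0192] 0.0019357007574621892
ledge low left [ 0.5405 -0.0097  0.0422] 0.0001357067530628314
ledge low right [ 0.541  -0.0551  0.0424] 0.0019764885406776777
grip [ 0.5455 -0.1797  0.1282] 0.0007834966265797544
cover low left [ 0.4902 -0.1024  0.0833] 0.004527163485981063
tray top-view rim [[0.482  0.2883 0.03  ]
 [0.4816 0.2269 0.03  ]
 [0.3907 0.2269 0.03  ]
 [0.3908 0.288  0.03  ]] [0.4363 0.2575 0.03  ] 0.09117772451891036 0.06143079908170631
s 37.5 [[285, 0], [285, 7], [292, 7], [293, 0], [287, 0], [286, 7]]Traceback (most recent call last):
  File "<stdin>", line 16, in <module>
ValueError: max() iterable argument is empty
```

```bash
cat >> h.py <<'E'
from scipy.spatial.transform import Rotation as Ro
DOWN=np.diag([1.,-1,-1])
def bayR(tilt=30):
    a=np.radians(tilt); return np.c_[[np.cos(a),0,np.sin(a)],[0,1,0],[-np.sin(a),0,np.cos(a)]]
TB=bayR()@np.diag([1.,-1,-1])
def rel(p,R,o):
    w=o["tool_rot"]; C=Ro.from_quat([w[1],w[2],w[3],w[0]])
    return np.r_[C.inv().apply(np.array(p)-o["eef_pos"])*1e3,(C.inv()*Ro.from_matrix(R)).as_rotvec(degrees=True)].round(1)
E
python3 - <<'E'
from h import *
from station import bot
np.set_printoptions(precision=4,suppress=True)
s,t=load("side0.npz"),load("top0.npz")
a,b=onz(t,(316,223),.077),onz(t,(482.5,224.5),.077); print("front edge",a,b,"yaw deg",np.degrees(np.arctan2(b[0]-a[0],-(b[1]-a[1]))))
print("bar ends",*tri((s,t),((331,186),(317,154)))," ",*tri((s,t),((492,325),(520,160))))
bo=np.array([.584,-.032,.066]);B=bayR()
for nm,c in(("s",s),("t",t)):
    for L in((-50,22,0),(-50,-22,0),(50,22,0),(-79,-66,60.5),(-79,-89,60.5),(-4,-147,78),(74,0,118)): print(nm,L,proj(c,bo+B@np.array(L)/1e3))
o=bot.get_obs()
print(rel([.48,-.1,.36],DOWN,o),rel([.4365,.2575,.15],DOWN,o))
E
```

```text
front edge [0.4835 0.0541 0.077 ] [ 0.4877 -0.2935  0.077 ] yaw deg 0.6763444877013329
bar ends [0.5904 0.0672 0.2003] 0.0016000849234421518   [ 0.5911 -0.3065  0.2062] 0.0029522907295934796
s (-50, 22, 0) [326.0923 284.042 ]
s (-50, -22, 0) [338.4457 299.5293]
s (50, 22, 0) [367.3005 250.0201]
s (-79, -66, 60.5) [324.7627 311.7958]
s (-79, -89, 60.5) [331.9862 321.5405]
s (-4, -147, 78) [386.4822 311.3745]
s (74, 0, 118) [361.8352 211.4786]
t (-50, 22, 0) [343.5441 199.9426]
t (-50, -22, 0) [363.681  200.3907]
t (50, 22, 0) [347.3289 154.6788]
t (-79, -66, 60.5) [389.6041 223.5337]
t (-79, -89, 60.5) [400.6542 223.7635]
t (-4, -147, 78) [437.121  192.3209]
t (74, 0, 118) [371.5976 156.0561]
[ 425.9 -431.8 -128.9   -0.1    0.    17.9] [ 494.6 -785.    81.7   -0.1    0.    17.9]
```

{"api": "step_arm", "payload": {
  "increments": [
    [[1, 100, -100, -130, 0, 0, 5], [1, 425.9, -431.8, -128.9, 0, 0, 17.9], [1, 425.9, -431.8, -128.9, 0, 0, 17.9], [1, 425.9, -431.8, -128.9, 0, 0, 17.9], [1, 425.9, -431.8, -128.9, 0, 0, 17.9], [1, 425.9, -431.8, -128.9, 0, 0, 17.9], [1, 425.9, -431.8, -128.9, 0, 0, 17.9], [1, 425.9, -431.8, -128.9, 0, 0, 17.9], [1, 425.9, -431.8, -128.9, 0, 0, 17.9], [1, 425.9, -431.8, -128.9, 0, 0, 17.9]]
  ]
}}

```text
t: 0.93
eef_pos: [0.3876, -0.2828, 0.3243]
tool_rot: [0.0, 1.0, 0.0, -0.0]
contact_force: [0.5, -0.3, 0.1]
gripper_width: 1.0
grasp_force: 0.0
```

{"api": "step_arm", "payload": {
  "increments": [
    [[1, 0, 0, 0, 0, 0, 0]]
  ]
}}

```text
t: 1.02
eef_pos: [0.3921, -0.277, 0.3256]
tool_rot: [-0.001, 1.0, 0.006, 0.002]
contact_force: [-0.1, 0.2, 0.2]
gripper_width: 0.999
grasp_force: 0.0
```

```bash
python3 - <<'E'
from h import *
from station import bot
o=bot.get_obs();print(o["t"],o["eef_pos"],o["q"],rel([.48,-.1,.36],DOWN,o),rel([.4365,.2575,.12],DOWN,o))
E
```

```text
1.0167 [ 0.39211541 -0.27704645  0.32559865] [ 0.62958325  0.07524454 -0.15078498  1.87439021  0.008883    1.19034589
 -1.08259666] [ 9.02e+01 -1.76e+02 -3.38e+01 -1.00e-01 -2.00e-01  7.00e-01] [ 5.020e+01 -5.336e+02  2.066e+02 -1.000e-01 -2.000e-01  7.000e-01]
```

{"api": "step_arm", "payload": {
  "increments": [
    [[1, 88, -173, -34, 0, 0, 0.7], [1, 88, -173, -34, 0, 0, 0.7], [1, 88, -173, -34, 0, 0, 0.7], [1, 88, -220, -34, 0, 0, 0.7], [1, 50, -534, 150, 0, 0, 0.7], [1, 50, -534, 150, 0, 0, 0.7], [1, 50, -534, 150, 0, 0, 0.7], [1, 50, -534, 150, 0, 0, 0.7], [1, 50, -534, 150, 0, 0, 0.7], [1, 50, -534, 150, 0, 0, 0.7]]
  ]
}}

```text
t: 1.85
eef_pos: [0.4438, 0.0931, 0.2453]
tool_rot: [0.0, 1.0, -0.006, 0.0]
contact_force: [0.3, -1.5, -0.1]
gripper_width: 1.001
grasp_force: 0.0
```

{"api": "step_arm", "payload": {
  "increments": [
    [[1, 0, 0, 0, 0, 0, 0], [1, 0, 0, 0, 0, 0, 0]]
  ]
}}

```text
t: 2.02
eef_pos: [0.4433, 0.0935, 0.2451]
tool_rot: [-0.0, 1.0, -0.003, -0.001]
contact_force: [0.2, -1.0, 0.6]
gripper_width: 0.999
grasp_force: 0.0
```

```bash
python3 - <<'E'
from h import *
from station import bot
o=bot.get_obs();print(o["t"],o["eef_pos"],o["q"],rel([.4365,.2575,.06],DOWN,o))
E
```

```text
2.0167 [0.44334908 0.09347662 0.2451011 ] [ 0.14541943  0.13226247 -0.52750837  2.01508307  0.07703445  1.01577558
 -1.99665963] [-7.500e+00 -1.640e+02  1.851e+02 -0.000e+00  1.000e-01 -4.000e-01]
```

{"api": "step_arm", "payload": {
  "increments": [
    [[1, -7.5, -100, 40, 0, 0, -0.4], [1, -7.5, -164, 60, 0, 0, -0.4], [1, -7.5, -164, 90, 0, 0, -0.4], [1, -7.5, -164, 130, 0, 0, -0.4], [1, -7.5, -164, 170, 0, 0, -0.4], [1, -7.5, -164, 170, 0, 0, -0.4], [1, -7.5, -164, 170, 0, 0, -0.4], [1, -7.5, -164, 170, 0, 0, -0.4], [1, -7.5, -164, 170, 0, 0, -0.4]]
  ]
}}

```text
t: 2.77
eef_pos: [0.4402, 0.2547, 0.0773]
tool_rot: [0.0, 1.0, -0.003, 0.001]
contact_force: [0.6, -0.3, 0.2]
gripper_width: 1.001
grasp_force: 0.0
```

```bash
python3 - <<'E'
from h import *
from station import bot
o=bot.get_obs();print(o["t"],o["eef_pos"],o["q"],rel([.4365,.2575,.005],DOWN,o))
ims=[]
for n,r in(("side",(170,170,130,100)),("top",(150,180,130,100))):
    c=bot.read_camera(n)["image"][:,:,::-1];x,y,w,h=r;ims.append(cv2.resize(c[y:y+h,x:x+w],None,fx=3,fy=3))
cv2.imwrite("pics/g1.png",np.hstack(ims))
E
```

```text
2.7667 [0.44021971 0.25472532 0.07725365] [-0.21802682  0.47179282 -0.52847989  2.04856833  0.36082294  0.71024785
 -2.55356471] [-3.8 -2.8 72.2  0.  -0.1 -0.4]
```

View pics/g1.png

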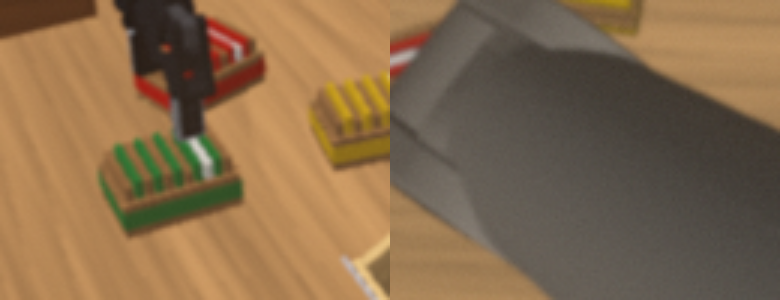

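The gripper stands centred over the green tray, with the near finger at mid-length. The red and yellow trays are clear of it. Next I lower and grip.

{"api": "step_arm", "payload": {
  "increments": [
    [[1, -3.8, -2.8, 25, 0, 0, -0.4], [1, -3.8, -2.8, 50, 0, 0, -0.4], [1, -3.8, -2.8, 65, 0, 0, -0.4], [1, -3.8, -2.8, 75, 0, 0, -0.4], [1, -3.8, -2.8, 79, 0, 0, -0.4], [1, -3.8, -2.8, 79, 0, 0, -0.4], [1, -3.8, -2.8, 79, 0, 0, -0.4]]
  ]
}}

```text
t: 3.45
eef_pos: [0.4361, 0.259, -0.0016]
tool_rot: [-0.0, 1.0, 0.001, 0.001]
contact_force: [-0.1, 0.0, 0.1]
gripper_width: 0.999
grasp_force: 0.0
```

{"api": "step_arm", "payload": {
  "increments": [
    [[-1, 0, 0, 0, 0, 0, 0], [-1, 0, 0, 0, 0, 0, 0], [-1, 0, 0, 0, 0, 0, 0], [-1, 0, 0, 0, 0, 0, 0], [-1, 0, 0, 0, 0, 0, 0], [-1, 0, 0, 0, 0, 0, 0], [-1, 0, 0, 0, 0, 0, 0], [-1, 0, 0, 0, 0, 0, 0]]
  ],
  "force": 30
}}

```text
t: 4.12
eef_pos: [0.4358, 0.2592, -0.0018]
tool_rot: [-0.0, 1.0, 0.001, 0.001]
contact_force: [-1.0, -1.1, 5.4]
gripper_width: 0.697
grasp_force: 31.8
```

{"api": "step_arm", "payload": {
  "increments": [
    [[-1, 0, 0, -8, 0, 0, 0], [-1, 0, 0, -30, 0, 0, 0], [-1, 0, 0, -60, 0, 0, 0], [-1, 0, 0, -95, 0, 0, 0], [-1, 0, 0, -130, 0, 0, 0], [-1, 0, 0, -165, 0, 0, 0], [-1, 0, 0, -190, 0, 0, 0], [-1, 0, 0, -200, 0, 0, 0], [-1, 0, 0, -200, 0, 0, 0]]
  ]
}}

```text
t: 4.87
eef_pos: [0.4361, 0.2593, 0.1996]
tool_rot: [-0.001, 1.0, 0.001, 0.002]
contact_force: [1.2, 0.4, -2.5]
gripper_width: 0.694
grasp_force: 34.2
```

```bash
cat >> h.py <<'E'
BO=np.array([.584,-.0325,.066])
def bay(p): return BO+bayR()@np.array(p)/1e3
def inbay(p): return (bayR().T@(np.array(p)-BO)*1e3).round(1)
E
python3 - <<'E'
from h import *
from station import bot
o=bot.get_obs();print(o["t"],o["eef_pos"],o["q"],o["contact_force"],o["grasp_force"],bay([-30,290,130]),bay([-30,0,130]))
print(rel(bay([-30,290,150]),TB,o),rel([.4,.1,.26],DOWN,o))
E
```

```text
4.8667 [0.43612959 0.25934826 0.19958574] [-0.13428477  0.29650957 -0.61977414  1.95428269  0.21208036  0.94983091
 -2.42599616] [ 1.15140731  0.42913845 -2.49547001] 34.24182593822479 [0.49301924 0.2575     0.1635833 ] [ 0.49301924 -0.0325      0.1635833 ]
[46.8  2.  18.9 -0.1 29.8  0.1] [-3.620e+01  1.592e+02 -6.090e+01 -1.000e-01 -2.000e-01  1.000e-01]
```

{"api": "step_arm", "payload": {
  "increments": [
    [[-1, 10, 20, 5, 0, 5, 0], [-1, 20, 45, 8, 0, 10, 0], [-1, 28, 75, 12, 0, 15, 0], [-1, 36, 105, 15, 0, 20, 0], [-1, 42, 135, 17, 0, 25, 0], [-1, 46.8, 160, 18.9, 0, 29.8, 0.1], [-1, 46.8, 180, 18.9, 0, 29.8, 0.1], [-1, 46.8, 190, 18.9, 0, 29.8, 0.1], [-1, 46.8, 190, 18.9, 0, 29.8, 0.1]]
  ]
}}

```text
t: 5.62
eef_pos: [0.4793, 0.0651, 0.1752]
tool_rot: [0.001, 0.967, -0.001, 0.254]
contact_force: [-0.2, -0.1, -3.0]
gripper_width: 0.699
grasp_force: 34.2
```

```bash
python3 - <<'E'
from h import *
from station import bot
o=bot.get_obs();print(o["t"],o["eef_pos"],inbay(o["eef_pos"]),o["q"],o["contact_force"],o["grasp_force"])
print(rel(bay([-10,0,120]),TB,o))
E
```

```text
5.6167 [0.47931208 0.06509852 0.17518165] [-36.1  97.6 146.9] [-0.02570701  0.06501604 -0.37835879  2.40072842  0.8404709   0.29543817
 -2.7358423 ] [-0.16945061 -0.0721316  -2.95213472] 34.176626801490784
[26.5 97.5 27.   0.2  0.5 -0.1]
```

{"api": "step_arm", "payload": {
  "increments": [
    [[-1, 15, 20, 10, 0, 0.5, 0], [-1, 22, 45, 15, 0, 0.5, 0], [-1, 26.5, 70, 20, 0, 0.5, 0], [-1, 26.5, 90, 20, 0, 0.5, 0], [-1, 26.5, 97.5, 20, 0, 0.5, 0], [-1, 26.5, 97.5, 20, 0, 0.5, 0], [-1, 26.5, 97.5, 20, 0, 0.5, 0]]
  ]
}}

```text
t: 6.2
eef_pos: [0.5146, -0.0284, 0.1728]
tool_rot: [-0.001, 0.966, -0.0, 0.26]
contact_force: [-0.5, 0.3, -2.1]
gripper_width: 0.7
grasp_force: 34.2
```

```bash
python3 - <<'E'
from h import *
from station import bot
o=bot.get_obs();print(o["t"],o["eef_pos"],inbay(o["eef_pos"]),o["q"].round(2),o["contact_force"],o["grasp_force"])
print(rel(bay([-1,0,6]),TB,o))
ims=[]
for n,r in(("side",(290,150,130,150)),("top",(290,90,130,150))):
    C=bot.read_camera(n);np.savez(n+"2.npz",**C);c=C["image"][:,:,::-1];x,y,w,h=r;ims.append(cv2.resize(c[y:y+h,x:x+w],None,fx=3,fy=3,interpolation=cv2.INTER_CUBIC))
cv2.imwrite("pics/g2.png",np.hstack(ims))
E
```

```text
6.2 [ 0.5146311  -0.02839777  0.17278817] [ -6.7   4.1 127.2] [ 0.31  0.12 -0.42  2.35  0.58  0.18 -2.22] [-0.4841652   0.32016515 -2.12164648] 34.18536901473999
[ 5.300e+00  4.200e+00  1.212e+02 -1.000e-01 -2.000e-01 -1.000e-01]
```

View pics/g2.png

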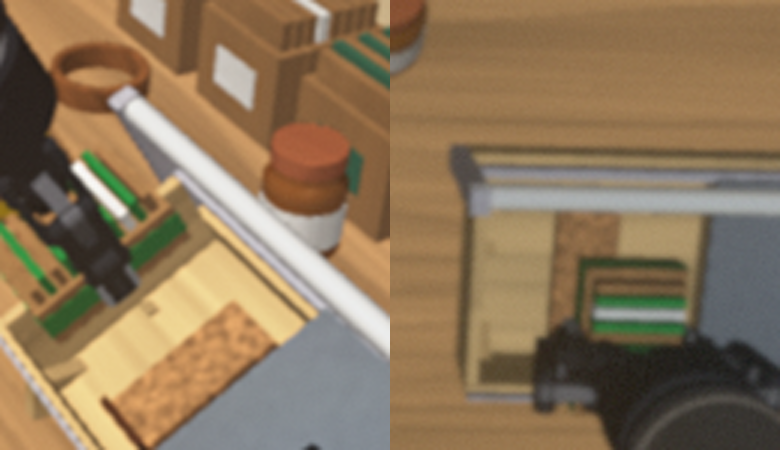

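Tray held, level with the slope and clear of the bar, over the ledge: ledge at crop (195,370) left and (585,250) right. I'll lower it in stages, watching joint 6.

{"api": "step_arm", "payload": {
  "increments": [
    [[-1, 2, 2, 10, 0, 0, 0], [-1, 4, 4, 25, 0, 0, 0], [-1, 6, 4, 40, 0, 0, 0], [-1, 7, 4, 50, 0, 0, 0], [-1, 7, 4, 50, 0, 0, 0]]
  ]
}}

```text
t: 6.72
eef_pos: [0.5471, -0.0308, 0.1328]
tool_rot: [-0.001, 0.965, 0.002, 0.261]
contact_force: [-0.2, 0.5, -1.7]
gripper_width: 0.697
grasp_force: 34.1
```

```bash
python3 - <<'E'
from h import *
from station import bot
o=bot.get_obs();print(o["t"],inbay(o["eef_pos"]),o["q"].round(2),o["contact_force"],o["grasp_force"])
print(rel(bay([.5,0,10]),TB,o))
E
```

```text
6.7167 [ 1.5  1.7 76.3] [ 0.37  0.27 -0.5   2.31  1.25  0.17 -2.84] [-0.16901583  0.47899304 -1.74295758] 34.096394777297974
[-1.2  1.9 66.3 -0.2 -0.2  0.1]
```

Joint 6 is on its limit and joint 7 is running out of range. The half-turned grasp leaves more room, so I'll back out, turn the tool 180°, and return.

{"api": "step_arm", "payload": {
  "increments": [
    [[-1, -3, 0, -25, 0, 0, 0], [-1, -8, 0, -60, 0, 0, 0], [-1, -20, 0, -95, 0, 0, 0], [-1, -30, 0, -120, 0, -5, 0], [-1, -30, 0, -150, 0, -12, 0], [-1, -20, 0, -185, 0, -19, 0], [-1, -10, 0, -210, 0, -25, 0], [-1, 0, 0, -220, 0, -30, 0], [-1, 0, 0, -220, 0, -30, 0]]
  ]
}}

```text
t: 7.47
eef_pos: [0.4364, -0.0308, 0.3196]
tool_rot: [0.001, 0.999, 0.001, 0.032]
contact_force: [1.2, 0.2, -3.7]
gripper_width: 0.694
grasp_force: 34.3
```

```bash
python3 - <<'E'
from h import *
from station import bot
o=bot.get_obs();print(o["t"],o["eef_pos"],o["q"].round(2),o["contact_force"],o["grasp_force"],rel([.45,-.03,.33],DOWN,o))
E
```

```text
7.4667 [ 0.43644469 -0.03078969  0.31962051] [ 1.06  0.02 -1.11  1.96  0.03  1.11 -1.63] [ 1.15636566  0.24398202 -3.72235349] 34.33379530906677 [14.2 -0.7 -9.5  0.1 -3.7  0.1]
```

{"api": "step_arm", "payload": {
  "increments": [
    [[-1, 14, 0, -10, 0, -3.7, 0], [-1, 14, 0, -10, 0, -3.7, 7], [-1, 14, 0, -10, 0, -3.7, 14], [-1, 14, 0, -10, 0, -3.7, 21], [-1, 14, 0, -10, 0, -3.7, 28], [-1, 14, 0, -10, 0, -3.6, 35], [-1, 14, 0, -10, 0, -3.5, 42], [-1, 14, 0, -10, 0, -3.4, 49], [-1, 14, 0, -10, 0, -3.3, 56], [-1, 14, 0, -10, 0, -3.2, 63]]
  ]
}}

```text
t: 8.3
eef_pos: [0.451, -0.0304, 0.3284]
tool_rot: [-0.018, 0.852, -0.524, 0.002]
contact_force: [0.3, -0.7, -1.6]
gripper_width: 0.697
grasp_force: 34.3
```

{"api": "step_arm", "payload": {
  "increments": [
    [[-1, 0, 0, 0, 0, 0, 7], [-1, 0, 0, 0, 0, 0, 14], [-1, 0, 0, 0, 0, 0, 21], [-1, 0, 0, 0, 0, 0, 28], [-1, 0, 0, 0, 0, 0, 35], [-1, 0, 0, 0, 0, 0, 42], [-1, 0, 0, 0, 0, 0, 49], [-1, 0, 0, 0, 0, 0, 56], [-1, 0, 0, 0, 0, 0, 63], [-1, 0, 0, 0, 0, 0, 70]]
  ]
}}

```text
t: 9.13
eef_pos: [0.461, -0.0461, 0.3165]
tool_rot: [0.0, 0.777, -0.63, -0.01]
contact_force: [0.2, -0.4, -1.8]
gripper_width: 0.696
grasp_force: 34.4
```

{"api": "step_arm", "payload": {
  "increments": [
    [[-1, 0, 0, 0, 0, 0, 7], [-1, 0, 0, 0, 0, 0, 14], [-1, 0, 0, 0, 0, 0, 21], [-1, 0, 0, 0, 0, 0, 28], [-1, 0, 0, 0, 0, 0, 35], [-1, 0, 0, 0, 0, 0, 42], [-1, 0, 0, 0, 0, 0, 46], [-1, 0, 0, 0, 0, 0, 46]]
  ]
}}

```text
t: 9.8
eef_pos: [0.477, -0.0366, 0.307]
tool_rot: [-0.009, -0.629, 0.777, 0.027]
contact_force: [1.0, 5.1, -2.9]
gripper_width: 0.698
grasp_force: 34.4
```

```bash
cat >> h.py <<'E'
TF=bayR()@np.diag([-1.,1,-1]); DF=np.diag([-1.,1,-1])
E
python3 - <<'E'
from h import *
from station import bot
o=bot.get_obs();print(o["t"],o["eef_pos"],o["q"].round(2),o["contact_force"],o["grasp_force"],rel([.45,-.03,.33],DF,o),rel(bay([-6,0,130]),TF,o))
E
```

```text
9.8 [ 0.47704864 -0.03662264  0.30700669] [-1.18  0.33  1.44  1.93 -0.37  1.25 -2.95] [ 0.9911272   5.10978275 -2.89744478] 34.35776710510254 [ -1.3  29.  -21.5   3.4  -1.1  78. ] [ -9.  -42.1 129.6  23.7 -26.2  75.2]
```

Turning the tool by +z lowers joint 7, so the turn has to go the other way.

{"api": "step_arm", "payload": {
  "increments": [
    [[-1, 0, 0, -10, 0, 0, -7], [-1, 0, 0, -10, 0, 0, -14], [-1, 0, 0, -10, 0, 0, -21], [-1, 0, 0, -10, 0, 0, -28], [-1, 0, 0, -10, 0, 0, -35], [-1, 0, 0, -10, 0, 0, -42], [-1, 0, 0, -10, 0, 0, -49], [-1, 0, 0, -10, 0, 0, -56], [-1, 0, 0, -10, 0, 0, -63], [-1, 0, 0, -10, 0, 0, -70]]
  ]
}}

```text
t: 10.63
eef_pos: [0.4747, -0.0522, 0.3185]
tool_rot: [-0.007, 0.958, -0.285, -0.026]
contact_force: [0.2, -1.4, -2.3]
gripper_width: 0.694
grasp_force: 34.5
```

```bash
python3 - <<'E'
from h import *
from station import bot
o=bot.get_obs();print(o["t"],o["eef_pos"],o["q"].round(2),o["contact_force"],o["grasp_force"],rel([.45,-.03,.33],DOWN,o))
E
```

```text
10.6333 [ 0.4747316  -0.05218996  0.31848845] [-1.01  0.13  1.14  1.91 -0.15  1.22 -1.97] [ 0.16126467 -1.35054491 -2.29313824] 34.46940243244171 [-33.4  -5.   -9.8  -0.8   3.  -33.2]
```

{"api": "step_arm", "payload": {
  "increments": [
    [[-1, -33, -5, -10, -0.5, 1, -7], [-1, -33, -5, -10, -0.8, 2, -14], [-1, -33, -5, -10, -0.8, 3, -21], [-1, -33, -5, -10, -0.8, 3, -28], [-1, -33, -5, -10, -0.8, 3, -33.2], [-1, -33, -5, -10, -0.8, 3, -33.2]]
  ]
}}

```text
t: 11.13
eef_pos: [0.4498, -0.0304, 0.3299]
tool_rot: [0.0, 1.0, -0.001, -0.001]
contact_force: [0.2, 1.1, -1.6]
gripper_width: 0.698
grasp_force: 34.5
```

{"api": "step_arm", "payload": {
  "increments": [
    [[-1, 0, 0, 0, 0, 0, -7], [-1, 0, 0, 0, 0, 0, -14], [-1, 0, 0, 0, 0, 0, -21], [-1, 0, 0, 0, 0, 0, -28], [-1, 0, 0, 0, 0, 0, -35], [-1, 0, 0, 0, 0, 0, -42], [-1, 0, 0, 0, 0, 0, -49], [-1, 0, 0, 0, 0, 0, -56], [-1, 0, 0, 0, 0, 0, -63], [-1, 0, 0, 0, 0, 0, -70]]
  ]
}}

```text
t: 11.97
eef_pos: [0.4499, -0.0313, 0.3297]
tool_rot: [0.001, 0.821, 0.571, -0.003]
contact_force: [-0.8, -0.0, -1.7]
gripper_width: 0.699
grasp_force: 34.5
```

{"api": "step_arm", "payload": {
  "increments": [
    [[-1, 0, 0, 0, 0, 0, -7], [-1, 0, 0, 0, 0, 0, -14], [-1, 0, 0, 0, 0, 0, -21], [-1, 0, 0, 0, 0, 0, -28], [-1, 0, 0, 0, 0, 0, -35], [-1, 0, 0, 0, 0, 0, -42], [-1, 0, 0, 0, 0, 0, -49], [-1, 0, 0, 0, 0, 0, -56], [-1, 0, 0, 0, 0, 0, -63], [-1, 0, 0, 0, 0, 0, -70]]
  ]
}}

```text
t: 12.8
eef_pos: [0.4498, -0.0313, 0.3297]
tool_rot: [-0.001, 0.344, 0.939, -0.003]
contact_force: [0.2, -0.0, -2.2]
gripper_width: 0.693
grasp_force: 34.5
```

{"api": "step_arm", "payload": {
  "increments": [
    [[-1, 0, 0, 0, 0, 0, -7], [-1, 0, 0, 0, 0, 0, -14], [-1, 0, 0, 0, 0, 0, -21], [-1, 0, 0, 0, 0, 0, -28], [-1, 0, 0, 0, 0, 0, -35], [-1, 0, 0, 0, 0, 0, -40], [-1, 0, 0, 0, 0, 0, -40]]
  ]
}}

```text
t: 13.38
eef_pos: [0.4499, -0.0316, 0.3297]
tool_rot: [-0.002, 0.004, 1.0, -0.002]
contact_force: [-0.4, -0.6, -2.9]
gripper_width: 0.697
grasp_force: 34.5
```

```bash
python3 - <<'E'
from h import *
from station import bot
o=bot.get_obs();print(o["t"],o["eef_pos"],o["q"].round(2),o["contact_force"],o["grasp_force"],rel([.45,-.03,.33],DF,o),rel(bay([-6,0,130]),TF,o))
E
```

```text
13.3833 [ 0.44985728 -0.03157984  0.32971115] [-1.53 -0.33  1.25  1.98  0.33  1.29  1.17] [-0.41251986 -0.58338354 -2.9288121 ] 34.46960985660553 [-0.1  1.6 -0.3 -0.3 -0.2 -0.5] [-64.6   0.3 153.9  -0.4 -30.2  -0.4]
```

{"api": "step_arm", "payload": {
  "increments": [
    [[-1, 0, 0, 10, 0, -5, 0], [-1, -5, 0, 30, 0, -10, 0], [-1, -10, 0, 50, 0, -15, 0], [-1, -20, 0, 75, 0, -20, 0], [-1, -30, 0, 95, 0, -25, 0], [-1, -42, 0, 115, 0, -30.2, -0.4], [-1, -50, 0, 135, 0, -30.2, -0.4], [-1, -58, 0, 150, 0, -30.2, -0.4], [-1, -64.6, 0, 154, 0, -30.2, -0.4], [-1, -64.6, 0, 154, 0, -30.2, -0.4]]
  ]
}}

```text
t: 14.22
eef_pos: [0.5022, -0.0354, 0.1837]
tool_rot: [0.253, 0.002, 0.967, -0.006]
contact_force: [-0.6, -0.4, -1.7]
gripper_width: 0.695
grasp_force: 34.5
```

```bash
python3 - <<'E'
from h import *
from station import bot
o=bot.get_obs();print(o["t"],inbay(o["eef_pos"]),o["q"].round(2),o["contact_force"],o["grasp_force"],rel(bay([0,0,80]),TF,o))
E
```

```text
14.2167 [-12.   -2.9 142.9] [-1.59 -0.27  1.43  2.43  0.99  0.39  0.6 ] [-0.60378577 -0.38532754 -1.73122626] 34.54789638519287 [-12.8   3.6  62.7  -0.7  -0.7  -0.1]
```

{"api": "step_arm", "payload": {
  "increments": [
    [[-1, -6, 2, 15, -0.4, -0.4, 0], [-1, -12.8, 3.6, 30, -0.7, -0.7, 0], [-1, -12.8, 3.6, 50, -0.7, -0.7, 0], [-1, -12.8, 3.6, 62.7, -0.7, -0.7, 0], [-1, -12.8, 3.6, 62.7, -0.7, -0.7, 0], [-1, -12.8, 3.6, 62.7, -0.7, -0.7, 0]]
  ]
}}

```text
t: 14.72
eef_pos: [0.5085, -0.0284, 0.1793]
tool_rot: [0.262, -0.001, 0.965, 0.002]
contact_force: [-0.2, 0.3, -2.8]
gripper_width: 0.698
grasp_force: 36.0
```

```bash
python3 - <<'E'
from h import *
from station import bot
o=bot.get_obs();print(o["t"],inbay(o["eef_pos"]),o["q"].round(2),o["contact_force"],o["grasp_force"],rel(bay([.5,0,25]),TF,o))
E
```

```text
14.7167 [ -8.7   4.1 135.8] [-1.65 -0.34  1.45  2.43  1.15  0.42  0.46] [-0.18562762  0.25363043 -2.77477603] 35.983840227127075 [-8.500e+00 -4.500e+00  1.109e+02  2.000e-01  4.000e-01  1.000e-01]
```

Joints 2, 3 and 4 are at their limits because the elbow swung out during the wrong turn. I'll back up and push joint 7 the other way to swing the elbow back.

```bash
python3 - <<'E'
from h import *
from station import bot
o=bot.get_obs();print(rel([.47,-.03,.33],DF,o))
E
```

```text
[-4.300e+01 -1.100e+00 -1.495e+02  2.000e-01  3.040e+01  1.000e-01]
```

{"api": "step_arm", "payload": {
  "increments": [
    [[-1, 8, 0, -30, 0, 0, 0], [-1, 15, 0, -65, 0, 7, 0], [-1, 10, 0, -100, 0, 14, 0], [-1, 0, 0, -125, 0, 21, 0], [-1, -20, 0, -140, 0, 27, 0], [-1, -40, 0, -150, 0, 30, 0], [-1, -40, 0, -150, 0, 30, 0]]
  ]
}}

```text
t: 15.3
eef_pos: [0.473, -0.0274, 0.3355]
tool_rot: [0.015, -0.002, 1.0, 0.004]
contact_force: [3.5, -1.3, -3.9]
gripper_width: 0.696
grasp_force: 35.9
```

```bash
python3 - <<'E'
from h import *
from station import bot
o=bot.get_obs();print(o["t"],o["eef_pos"],o["q"].round(2),o["contact_force"],rel([.47,-.03,.33],DF,o))
E
```

```text
15.3 [ 0.47299567 -0.02742125  0.33552632] [-1.45 -0.14  1.31  1.95  0.15  1.2   1.39] [ 3.48035088 -1.33080453 -3.91962036] [ 3.2 -2.6  5.4  0.4  1.7  0.2]
```

{"api": "step_arm", "payload": {
  "increments": [
    [[-1, 0, 0, 0, 0, 0, -7], [-1, 0, 0, 0, 0, 0, -14], [-1, 0, 0, 0, 0, 0, -21], [-1, 0, 0, 0, 0, 0, -28], [-1, 0, 0, 0, 0, 0, -35], [-1, 0, 0, 0, 0, 0, -42], [-1, 0, 0, 0, 0, 0, -49], [-1, 0, 0, 0, 0, 0, -56], [-1, 0, 0, 0, 0, 0, -63], [-1, 0, 0, 0, 0, 0, -70]]
  ]
}}

```text
t: 16.13
eef_pos: [0.4673, -0.0286, 0.3276]
tool_rot: [0.009, -0.577, 0.817, -0.006]
contact_force: [0.4, -0.6, -2.8]
gripper_width: 0.696
grasp_force: 35.9
```

{"api": "step_arm", "payload": {
  "increments": [
    [[-1, 0, 0, 0, 0, 0, -7], [-1, 0, 0, 0, 0, 0, -14], [-1, 0, 0, 0, 0, 0, -21], [-1, 0, 0, 0, 0, 0, -28], [-1, 0, 0, 0, 0, 0, -35], [-1, 0, 0, 0, 0, 0, -42], [-1, 0, 0, 0, 0, 0, -49], [-1, 0, 0, 0, 0, 0, -49]]
  ]
}}

```text
t: 16.8
eef_pos: [0.4502, 0.0309, 0.3155]
tool_rot: [0.014, 0.845, -0.533, 0.039]
contact_force: [-0.6, 0.7, -4.1]
gripper_width: 0.697
grasp_force: 35.9
```

```bash
python3 - <<'E'
from h import *
from station import bot
o=bot.get_obs();print(o["t"],o["eef_pos"],o["q"].round(2),o["contact_force"],rel([.47,-.03,.33],DF,o))
E
```

```text
16.8 [0.45019545 0.03085124 0.31550083] [-1.67 -0.34  1.2   2.03  0.42  1.25  2.96] [-0.62924418  0.68814706 -4.11933304] [ 64.4   8.1  -9.5  -5.3  -1.9 115.4]
```

Joint 2 has gone through zero into the backward branch. Stretching the arm forward, high over everything, should realign joints 1 and 3, so I'll do that while turning back.

{"api": "step_arm", "payload": {
  "increments": [
    [[-1, 0, 0, -10, 0, 0, 7], [-1, 0, 0, -25, 0, 0, 14], [-1, 0, 0, -40, 0, 0, 21], [-1, 0, 0, -50, 0, 0, 28], [-1, 0, 0, -60, 0, 0, 35], [-1, 0, 0, -70, 0, 0, 42], [-1, 0, 0, -70, 0, 0, 49], [-1, 0, 0, -70, 0, 0, 56], [-1, 0, 0, -70, 0, 0, 63], [-1, 0, 0, -70, 0, 0, 70]]
  ]
}}

```text
t: 17.63
eef_pos: [0.4474, 0.0339, 0.3854]
tool_rot: [0.011, -0.381, 0.924, -0.039]
contact_force: [-0.2, -1.1, -2.0]
gripper_width: 0.696
grasp_force: 35.9
```

```bash
python3 - <<'E'
from h import *
from station import bot
o=bot.get_obs();print(o["t"],o["eef_pos"],o["q"].round(2),o["contact_force"],rel([.7,.1,.40],DF,o))
E
```

```text
17.6333 [0.44738347 0.03387377 0.3854363 ] [-1.28 -0.19  0.89  1.91  0.24  1.33  1.91] [-0.19064715 -1.07569286 -2.0487511 ] [-225.7 -132.    -6.1   -4.6    1.3   44.8]
```

{"api": "step_arm", "payload": {
  "increments": [
    [[-1, -22, -13, -4, -0.5, 0, 6], [-1, -45, -26, -6, -1, 0, 12], [-1, -70, -40, -6, -2, 0, 18], [-1, -95, -55, -6, -3, 0.5, 24], [-1, -120, -70, -6, -4, 1, 30], [-1, -145, -85, -6, -4.6, 1.3, 36], [-1, -170, -100, -6, -4.6, 1.3, 42], [-1, -195, -115, -6, -4.6, 1.3, 44.8], [-1, -225, -132, -6, -4.6, 1.3, 44.8], [-1, -225, -132, -6, -4.6, 1.3, 44.8]]
  ]
}}

```text
t: 18.47
eef_pos: [0.7037, 0.1047, 0.3962]
tool_rot: [-0.0, -0.005, 1.0, -0.002]
contact_force: [-1.6, 1.6, -3.0]
gripper_width: 0.699
grasp_force: 35.9
```

```bash
python3 - <<'E'
from h import *
from station import bot
o=bot.get_obs();print(o["t"],o["eef_pos"],o["q"].round(2),o["contact_force"],rel([.78,.0,.36],DF,o))
E
```

```text
18.4667 [0.70366737 0.10468734 0.39620468] [-0.81  0.63  1.05  1.27 -0.53  1.53  1.75] [-1.621888    1.58085459 -3.03881472] [ -75.2 -105.4   36.6   -0.2   -0.     0.6]
```

```bash
cat > kin.py <<'E'
from h import *
from itertools import product
from scipy.optimize import least_squares
D=[([1.15,.477,.022,1.555,-.011,1.109,-.083],[.208,-.642,.231]),
([.62958,.07524,-.15078,1.87439,.00888,1.19035,-1.0826],[.39212,-.27705,.3256]),
([.14542,.13226,-.52751,2.01508,.07703,1.01578,-1.99666],[.44335,.09348,.2451]),
([-.21803,.47179,-.52848,2.04857,.36082,.71025,-2.55356],[.44022,.25473,.07725]),
([-.13428,.29651,-.61977,1.95428,.21208,.94983,-2.426],[.43613,.25935,.19959]),
([-.02571,.06502,-.37836,2.40073,.84047,.29544,-2.73584],[.47931,.0651,.17518]),
([.37,.27,-.5,2.31,1.25,.17,-2.84],[.5471,-.0308,.1328]),
([-1.53,-.33,1.25,1.98,.33,1.29,1.17],[.4499,-.0316,.3297]),
([-.81,.63,1.05,1.27,-.53,1.53,1.75],[.7037,.1047,.3962])]
def fk(q,L,s):
    r=lambda a,v: Ro.from_euler(a,v)
    R1=r('z',s[0]*q[0])*r('y',q[1]); R2=R1*r('z',s[1]*q[2])*r('y',q[3]); R3=R2*r('z',s[2]*q[4])*r('y',q[5])
    ez=np.array([0,0,1.]); ex=np.array([1.,0,0])
    p=np.r_[0,0,L[0]]+R1.apply(L[1]*ez)+R2.apply(L[2]*ez+L[4]*ex)+R3.apply(L[3]*ez+L[5]*ex)
    return p,R3*r('z',s[3]*q[6]+L[6] if len(s)>3 else 0)
def fit(s):
    f=lambda L: np.concatenate([fk(q,L,s)[0]-p for q,p in D])
    return least_squares(f,[.3,.4,.4,.25,0,0,0])
E
python3 - <<'E'
from kin import *
for s in product((1,-1),repeat=3):
    r=fit(s); print(s,np.sqrt(np.mean(r.fun**2)).round(4),r.x.round(4))
from station import bot
o=bot.get_obs(); print(o["tool_rot"],o["q"])
E
```

```text
(1, 1, 1) 0.2576 [ 0.9293  0.083   0.4155  0.5976 -0.0345  0.1842  0.    ]
(1, 1, -1) 0.266 [ 0.2663 -0.4152  0.0884 -0.1653 -0.336  -0.1421  0.    ]
(1, -1, 1) 0.244 [-0.3219 -0.3987 -0.432   0.0125 -0.9253 -0.1183  0.    ]
(1, -1, -1) 0.2403 [-0.5406 -0.326  -0.1659 -0.2351 -0.9922  0.1797  0.    ]
(-1, 1, 1) 0.1823 [-0.7061  0.7753  0.1853  0.004  -0.4138  0.2809  0.    ]
(-1, 1, -1) 0.1956 [-0.8023  0.6429 -0.2218  0.0351 -0.4527 -0.1249  0.    ]
(-1, -1, 1) 0.0429 [-0.0843  0.5349  0.3391  0.0877 -0.0879 -0.0975  0.    ]
(-1, -1, -1) 0.0292 [0.3157 0.6018 0.5368 0.3451 0.0435 0.0558 0.    ]
[-2.21351224e-04 -5.40026794e-03  9.99983603e-01 -1.89246558e-03] [-0.81043564  0.62902599  1.04791068  1.2665027  -0.53150612  1.53254248
  1.74508311]
```

```bash
cat >> kin.py <<'E'
def fk(q,L,s=(-1,-1,-1,-1)):
    r=lambda a,v: Ro.from_euler(a,v)
    R1=r('z',s[0]*q[0]+L[9])*r('y',q[1]); R2=R1*r('z',s[1]*q[2])*r('y',q[3]); R3=R2*r('z',s[2]*q[4])*r('y',q[5])
    return np.r_[0,0,L[0]]+R1.apply(np.r_[0,L[1:3]])+R2.apply(L[3:6])+R3.apply(L[6:9]), R3*r('z',s[3]*q[6]+L[10])
def fit():
    f=lambda L: np.concatenate([fk(q,L)[0]-p for q,p in D]+[.001*np.array(L[[1,3,4,6,7,9]])])
    return least_squares(f,[.3,0,.6,0,0,.5,0,0,.3,0,0])
E
python3 - <<'E'
from kin import *
r=fit(); print(r.fun[:27].reshape(-1,3).round(4),r.x.round(4))
q=[-0.81043564,0.62902599,1.04791068,1.2665027,-0.53150612,1.53254248,1.74508311]
print(fk(q,r.x)[1].as_matrix().round(3))
E
```

```text
[[ 0.     -0.0003  0.0013]
 [ 0.0002  0.0002  0.0003]
 [-0.0001  0.0005  0.0004]
 [-0.0004  0.0001  0.0001]
 [-0.0006 -0.      0.0001]
 [-0.0008 -0.0003 -0.0012]
 [ 0.0009  0.0001  0.0008]
 [ 0.0009 -0.0009 -0.0014]
 [-0.0001 -0.0004 -0.0004]] [ 2.867e-01 -3.220e-02  5.392e-01 -4.000e-03 -3.490e-02  4.686e-01
 -2.700e-03  5.400e-03  3.289e-01 -4.000e-04  0.000e+00]
[[ 0.01  -1.    -0.   ]
 [-1.    -0.01  -0.004]
 [ 0.004  0.    -1.   ]]
```

```bash
cat >> kin.py <<'E'
LO=np.array([-2.96,-.34,-1.41,.24,-1.37,.17,-2.96]);HI=np.array([2.96,2.1,1.46,2.44,4.51,1.92,2.96])
X=fit().x; X[10]=np.pi/2
def err(q,p,R):
    P,Q=fk(q,X); return np.r_[(P-p)*5,(Ro.from_matrix(R).inv()*Q).as_rotvec()]
def ik(q,p,R,w=0,q0=None):
    q0=q if q0 is None else q0
    f=lambda v: np.r_[err(v,p,R),w*(v-q0)]
    r=least_squares(f,np.clip(q,LO+1e-3,HI-1e-3),bounds=(LO,HI)); return r.x,np.linalg.norm(err(r.x,p,R))
E
python3 - <<'E'
from kin import *
rng=np.random.default_rng(0)
np.set_printoptions(precision=2,suppress=True)
q7=fk([-.81043564,.62902599,1.04791068,1.2665027,-.53150612,1.53254248,1.74508311],X)[1].as_matrix();print(q7)
for nm,R in(("TB",TB),("TF",TF)):
  for z in(0,70,130):
    S=[]
    for i in range(60):
        q,e=ik(rng.uniform(LO,HI),bay([.5 if z<100 else -6,0,z]),R)
        if e<2e-3: S.append(q)
    S=np.array(S); 
    if len(S): 
        S=S[np.argsort(S[:,2])]; print(nm,z,len(S)); print(S[::max(1,len(S)//9)])
    else: print(nm,z,0)
E
```

```text
[[-1.   -0.01 -0.  ]
 [-0.01  1.   -0.  ]
 [ 0.   -0.   -1.  ]]
TB 0 32
[[ 0.45  0.49 -0.62  2.25  1.79  0.31  2.96]
 [ 0.45  0.49 -0.62  2.25  1.79  0.31  2.96]
 [ 0.41  0.48 -0.58  2.25  1.8   0.29  2.93]
 [ 0.3   0.46 -0.45  2.26  1.88  0.23  2.83]
 [ 0.16  0.44 -0.28  2.27  2.03  0.17  2.65]
 [ 0.16  0.44 -0.28  2.27  2.04  0.17  2.64]
 [-0.44  0.46  0.41  2.33  3.86  0.19  0.72]
 [-0.52  0.48  0.52  2.33  3.99  0.23  0.57]
 [-0.93  0.83  1.14  2.36  4.31  0.71  0.12]
 [-1.    1.21  1.43  2.36  4.31  1.14 -0.04]
 [-1.    1.25  1.45  2.36  4.31  1.18 -0.06]]
TB 70 19
[[ 1.05  0.69 -1.41  2.27  1.51  0.73 -2.92]
 [ 1.04  0.67 -1.39  2.27  1.5   0.7  -2.92]
 [ 0.8   0.42 -1.01  2.28  1.4   0.4  -2.92]
 [ 0.64  0.35 -0.82  2.29  1.36  0.3  -2.91]
 [ 0.53  0.32 -0.69  2.29  1.32  0.25 -2.9 ]
 [ 0.44  0.3  -0.58  2.3   1.29  0.21 -2.88]
 [ 0.38  0.29 -0.52  2.3   1.28  0.19 -2.87]
 [ 0.35  0.28 -0.48  2.31  1.26  0.18 -2.86]
 [ 0.34  0.28 -0.47  2.31  1.26  0.18 -2.86]
 [ 0.33  0.28 -0.45  2.31  1.25  0.17 -2.86]]
TB 130 32
[[ 1.16  0.4  -1.41  2.3   1.19  0.49 -2.7 ]
 [ 1.15  0.39 -1.
[... 1158 characters left out ...]
  0.25  0.24]
 [ 0.45  0.3  -0.59  2.3   1.3   0.21  0.26]
 [ 0.41  0.3  -0.55  2.3   1.29  0.2   0.26]
 [ 0.33  0.28 -0.46  2.31  1.26  0.17  0.28]
 [ 0.33  0.28 -0.46  2.31  1.25  0.17  0.29]
 [ 0.33  0.28 -0.45  2.31  1.25  0.17  0.29]]
TF 130 38
[[ 1.16  0.4  -1.41  2.3   1.19  0.49  0.44]
 [ 1.16  0.4  -1.41  2.3   1.19  0.49  0.44]
 [ 1.13  0.36 -1.35  2.3   1.14  0.45  0.47]
 [ 1.03  0.28 -1.2   2.31  1.03  0.36  0.56]
 [ 0.85  0.2  -0.99  2.32  0.88  0.28  0.69]
 [ 0.36  0.12 -0.47  2.35  0.54  0.19  0.98]
 [ 0.14  0.1  -0.23  2.36  0.4   0.17  1.11]
 [ 0.13  0.1  -0.22  2.36  0.4   0.17  1.11]
 [ 0.13  0.1  -0.22  2.36  0.4   0.17  1.11]
 [-1.14  0.13  1.16  2.44 -0.77  0.17  2.29]]
```

```bash
cat > sim.py <<'E'
from kin import *
Q0=np.array([-.81043564,.62902599,1.04791068,1.2665027,-.53150612,1.53254248,1.74508311])
def go(q,p,R,n):
    P,Q=fk(q,X); dr=(Q.inv()*Ro.from_matrix(R) if not isinstance(R,Ro) else Q.inv()*R).as_rotvec()
    for k in range(1,n+1):
        q,e=ik(q,P+(np.array(p)-P)*k/n,(Q*Ro.from_rotvec(dr*k/n)).as_matrix(),w=.02)
    return q,e
def turn(q,deg,p=None,n=4):
    for k in range(n):
        P,Q=fk(q,X); q,e=ik(q,P if p is None else p,(Q*Ro.from_euler('z',deg/n,degrees=True)).as_matrix(),w=.02)
    return q,e
E
python3 - <<'E'
from sim import *
np.set_printoptions(precision=2,suppress=True)
print("A: turn at stretched pose")
for pos in([.70,.10,.40],[.6,.1,.40],[.6,-.1,.4],[.55,.0,.36]):
    q,e=go(Q0,pos,DF,6); print(pos,q,e)
    tot=0
    for k in range(9):
        q,e=turn(q,-20,pos,3);tot-=20;print("  turn",tot,q,round(e,3))
print("B: loops near-left, far-right")
q=Q0
for k in range(4):
    for pos in([.42,.35,.35],[.62,.5,.38],[.78,-.05,.38],[.45,-.05,.35]):
        q,e=go(q,pos,DF,8)
    print(q,e)
E
```

```text
A: turn at stretched pose
[0.7, 0.1, 0.4] [-0.81  0.62  1.05  1.28 -0.53  1.53  1.75] 1.3689020031138814e-06
  turn -20 [-0.78  0.59  0.97  1.27 -0.47  1.51  2.05] 0.0
  turn -40 [-0.74  0.56  0.88  1.27 -0.42  1.5   2.36] 0.0
  turn -60 [-0.7   0.54  0.8   1.27 -0.38  1.49  2.68] 0.0
  turn -80 [-0.62  0.5   0.65  1.26 -0.29  1.47  2.96] 0.0
  turn -100 [ 0.01  0.48 -0.39  1.2   0.18  1.5   2.96] 0.001
  turn -120 [ 0.43  0.77 -1.36  1.15  0.76  1.73  2.96] 0.001
  turn -140 [ 0.41  0.78 -1.41  1.2   0.87  1.76  2.96] 0.115
  turn -160 [ 0.39  0.76 -1.41  1.24  0.96  1.76  2.96] 0.115
  turn -180 [ 0.37  0.74 -1.41  1.3   1.05  1.77  2.96] 0.114
[0.6, 0.1, 0.4] [-1.07  0.43  1.16  1.54 -0.4   1.43  1.69] 7.170969969944223e-05
  turn -20 [-1.02  0.39  1.07  1.54 -0.35  1.42  1.99] 0.0
  turn -40 [-0.98  0.36  0.98  1.54 -0.3   1.41  2.3 ] 0.0
  turn -60 [-0.93  0.34  0.9   1.53 -0.27  1.4   2.61] 0.0
  turn -80 [-0.88  0.32  0.82  1.53 -0.24  1.4   2.93] 0.0
  turn -100 [-0.    0.29 -0.35  1.46  0.1   1.41  2.96] 0.002
  turn -120 [ 0.57  0.56 -1.32  1.42  0.54  1.57  2.96] 0.0
  tur
[... 1034 characters left out ...]
3  0.97  1.73 -0.2   1.28  2.72] 0.0
  turn -80 [-0.6   0.18  0.58  1.72 -0.1   1.28  2.96] 0.002
  turn -100 [ 0.67  0.31 -0.98  1.63  0.27  1.34  2.96] 0.001
  turn -120 [ 0.83  0.54 -1.41  1.6   0.57  1.52  2.96] 0.089
  turn -140 [ 0.7   0.6  -1.41  1.56  0.69  1.68  2.96] 0.105
  turn -160 [ 0.6   0.66 -1.41  1.53  0.78  1.84  2.96] 0.11
  turn -180 [ 0.54  0.68 -1.41  1.54  0.85  1.92  2.96] 0.121
B: loops near-left, far-right
[-1.13 -0.12  1.05  1.94  0.11  1.26  1.45] 0.0006422229870923523
[-0.68 -0.05  0.65  1.93  0.03  1.25  1.53] 0.0001371931514182454
[-0.36 -0.02  0.33  1.92  0.01  1.24  1.54] 7.240424298438281e-05
[-0.09 -0.    0.07  1.9   0.    1.24  1.54] 5.209560910195529e-05
```

The fitted kinematics explain it. The ledge can be reached with the elbow to the right (q3 about -0.9) and the tool flipped. Turning about -115° here pushes the elbow across.

{"api": "step_arm", "payload": {
  "increments": [
    [[-1, 0, 0, 0, 0, 0, -7], [-1, 0, 0, 0, 0, 0, -14], [-1, 0, 0, 0, 0, 0, -21], [-1, 0, 0, 0, 0, 0, -28], [-1, 0, 0, 0, 0, 0, -35], [-1, 0, 0, 0, 0, 0, -42], [-1, 0, 0, 0, 0, 0, -49], [-1, 0, 0, 0, 0, 0, -56], [-1, 0, 0, 0, 0, 0, -63], [-1, 0, 0, 0, 0, 0, -70]]
  ]
}}

```text
t: 19.3
eef_pos: [0.6994, 0.1018, 0.3993]
tool_rot: [-0.0, -0.579, 0.815, -0.0]
contact_force: [-0.1, 0.2, -2.5]
gripper_width: 0.692
grasp_force: 35.9
```

{"api": "step_arm", "payload": {
  "increments": [
    [[-1, 0, 0, 0, 0, 0, -6], [-1, 0, 0, 0, 0, 0, -12], [-1, 0, 0, 0, 0, 0, -18], [-1, 0, 0, 0, 0, 0, -24], [-1, 0, 0, 0, 0, 0, -30], [-1, 0, 0, 0, 0, 0, -36], [-1, 0, 0, 0, 0, 0, -42], [-1, 0, 0, 0, 0, 0, -42], [-1, 0, 0, 0, 0, 0, -42]]
  ]
}}

```text
t: 20.05
eef_pos: [0.6978, 0.1035, 0.3912]
tool_rot: [0.012, 0.805, -0.593, -0.006]
contact_force: [1.3, 1.5, -4.6]
gripper_width: 0.695
grasp_force: 36.0
```

```bash
python3 - <<'E'
from sim import *
from station import bot
o=bot.get_obs();print(o["t"],o["eef_pos"],o["q"].round(2),o["contact_force"],rel([.55,-.03,.36],DF,o))
E
```

```text
20.05 [0.69783211 0.10349586 0.39123798] [ 0.2   0.56 -0.75  1.18  0.37  1.56  2.96] [ 1.31030941  1.47160058 -4.57205253] [ 83.6 179.8  36.4   0.8  -1.6 107.2]
```

```bash
python3 - <<'E'
from sim import *
from station import bot
np.set_printoptions(precision=2,suppress=True)
q0=bot.get_obs()["q"]
def run(extra,mid):
    q,_=turn(q0,-extra,None,4) if extra else (q0,0)
    q,_=turn(q,107+extra,None,8); q,_=go(q,[.70,.1,.4],DF,2); print("back",q)
    for m in mid: q,e=go(q,m,DF,8); print(q,round(e,4))
    q,e=go(q,bay([-10,0,150]),TF,10); print("tilt",q,round(e,4))
    for z in(120,80,40,15,-2): q,e=go(q,bay([.5,0,z]),TF,4); print(z,q,round(e,4))
run(0,[[.46,-.03,.33]]); print(); run(0,[[.52,-.03,.30]]);print(); run(12,[[.5,-.03,.33]])
E
```

```text
back [ 0.01  0.48 -0.39  1.2   0.18  1.5   1.22]
[ 0.28  0.05 -0.36  1.89  0.02  1.2   1.48] 0.0001
tilt [ 0.24  0.06 -0.33  2.37  0.29  0.21  1.21] 0.0008
120 [ 0.19  0.14 -0.29  2.34  0.5   0.17  1.02] 0.0011
80 [ 0.34  0.26 -0.46  2.31  1.12  0.17  0.42] 0.0011
40 [ 0.33  0.36 -0.47  2.29  1.57  0.19 -0.02] 0.0007
15 [ 0.37  0.43 -0.53  2.27  1.75  0.24 -0.17] 0.0002
-2 [ 0.39  0.48 -0.56  2.25  1.82  0.28 -0.23] 0.0001

back [ 0.01  0.48 -0.39  1.2   0.18  1.5   1.22]
[ 0.27  0.19 -0.38  1.81  0.07  1.16  1.44] 0.0001
tilt [ 0.26  0.06 -0.35  2.37  0.3   0.21  1.21] 0.0007
120 [ 0.2   0.14 -0.29  2.34  0.5   0.17  1.01] 0.0009
80 [ 0.34  0.26 -0.46  2.31  1.12  0.17  0.42] 0.0011
40 [ 0.33  0.36 -0.47  2.29  1.57  0.19 -0.02] 0.0007
15 [ 0.37  0.43 -0.53  2.27  1.75  0.24 -0.17] 0.0002
-2 [ 0.39  0.48 -0.56  2.25  1.82  0.28 -0.23] 0.0001

back [ 0.27  0.59 -0.89  1.17  0.44  1.58  1.05]
[ 0.8   0.22 -0.99  1.78  0.2   1.24  1.33] 0.0001
tilt [ 0.75  0.11 -0.85  2.34  0.52  0.24  1.02] 0.001
120 [ 0.57  0.18 -0.7   2.31  0.78  0.22  0.76] 0.0003
80 [ 0.36  0.26 -0.49  2.31  1.14  0.18  0.4 ] 0.0007
40 [ 0.33  0.36 -0.47  2.29  1.57  0.19 -0.02] 0.0007
15 [ 0.37  0.43 -0.53  2.27  1.75  0.24 -0.17] 0.0002
-2 [ 0.39  0.48 -0.56  2.25  1.82  0.28 -0.23] 0.0001
```

{"api": "step_arm", "payload": {
  "increments": [
    [[-1, 0, 0, 0, 0, 0, 7], [-1, 0, 0, 0, 0, 0, 14], [-1, 0, 0, 0, 0, 0, 21], [-1, 0, 0, 0, 0, 0, 28], [-1, 0, 0, 0, 0, 0, 35], [-1, 0, 0, 0, 0, 0, 42], [-1, 0, 0, 0, 0, 0, 49], [-1, 0, 0, 0, 0, 0, 56], [-1, 0, 0, 0, 0, 0, 63], [-1, 0, 0, 0, 0, 0, 70]]
  ]
}}

```text
t: 20.88
eef_pos: [0.6979, 0.1037, 0.3903]
tool_rot: [-0.014, -0.315, 0.949, -0.002]
contact_force: [0.3, -0.4, -3.0]
gripper_width: 0.699
grasp_force: 35.9
```

```bash
python3 - <<'E'
from sim import *
from station import bot
o=bot.get_obs();print(o["t"],o["eef_pos"],o["q"].round(2),o["contact_force"],rel([.49,-.03,.33],DF,o))
E
```

```text
20.8833 [0.69789615 0.10366978 0.39026858] [ 0.06  0.51 -0.5   1.2   0.24  1.52  1.81] [ 0.27865767 -0.39092926 -2.95058028] [244.8  16.9  67.3  -0.3  -1.6  36.7]
```

{"api": "step_arm", "payload": {
  "increments": [
    [[-1, 25, 2, 5, 0, 0, 5], [-1, 55, 4, 12, 0, 0, 10], [-1, 85, 6, 20, 0, -0.5, 15], [-1, 115, 8, 28, 0, -1, 20], [-1, 145, 10, 36, 0, -1, 25], [-1, 175, 12, 45, 0, -1.6, 30], [-1, 205, 14, 55, 0, -1.6, 35], [-1, 230, 16, 62, -0.3, -1.6, 36.7], [-1, 244.8, 16.9, 67.3, -0.3, -1.6, 36.7], [-1, 244.8, 16.9, 67.3, -0.3, -1.6, 36.7]]
  ]
}}

```text
t: 21.72
eef_pos: [0.4878, -0.0339, 0.3296]
tool_rot: [-0.001, -0.001, 1.0, -0.001]
contact_force: [-0.4, -0.9, -1.8]
gripper_width: 0.696
grasp_force: 35.9
```

```bash
python3 - <<'E'
from sim import *
from station import bot
o=bot.get_obs();print(o["t"],o["eef_pos"],o["q"].round(2),o["contact_force"],rel(bay([-10,0,150]),TF,o))
E
```

```text
21.7167 [ 0.48780431 -0.03394972  0.3296257 ] [ 0.3   0.11 -0.39  1.83  0.05  1.21  1.47] [-0.40197474 -0.88478011 -1.83266828] [-1.290e+01  1.600e+00  1.387e+02 -0.000e+00 -3.020e+01  1.000e-01]
```

{"api": "step_arm", "payload": {
  "increments": [
    [[-1, 5, 0, 15, 0, -6, 0], [-1, 8, 0, 35, 0, -12, 0], [-1, 6, 0, 60, 0, -18, 0], [-1, 2, 0, 85, 0, -24, 0], [-1, -4, 1, 110, 0, -30.2, 0.1], [-1, -10, 1.6, 130, 0, -30.2, 0.1], [-1, -12.9, 1.6, 138.7, 0, -30.2, 0.1], [-1, -12.9, 1.6, 138.7, 0, -30.2, 0.1]]
  ]
}}

```text
t: 22.38
eef_pos: [0.5024, -0.0293, 0.1893]
tool_rot: [0.258, -0.003, 0.966, 0.001]
contact_force: [-0.5, -1.7, -2.4]
gripper_width: 0.701
grasp_force: 35.9
```

```bash
python3 - <<'E'
from sim import *
from station import bot
o=bot.get_obs();print(o["t"],inbay(o["eef_pos"]),o["q"].round(2),o["contact_force"],rel(bay([.5,0,60]),TF,o))
E
```

```text
22.3833 [ -9.1   3.2 147.6] [ 0.3   0.07 -0.41  2.36  0.34  0.21  1.17] [-0.52242233 -1.7488505  -2.39354048] [-9.7 -3.5 87.6  0.2 -0.1  0.3]
```

{"api": "step_arm", "payload": {
  "increments": [
    [[-1, -3, -2, 10, 0, 0, 0.3], [-1, -6, -3.5, 22, 0.2, 0, 0.3], [-1, -9.7, -3.5, 34, 0.2, 0, 0.3], [-1, -9.7, -3.5, 46, 0.2, 0, 0.3], [-1, -9.7, -3.5, 58, 0.2, 0, 0.3], [-1, -9.7, -3.5, 70, 0.2, 0, 0.3], [-1, -9.7, -3.5, 80, 0.2, 0, 0.3], [-1, -9.7, -3.5, 87.6, 0.2, 0, 0.3], [-1, -9.7, -3.5, 87.6, 0.2, 0, 0.3]]
  ]
}}

```text
t: 23.13
eef_pos: [0.5579, -0.0332, 0.1213]
tool_rot: [0.261, 0.001, 0.965, -0.001]
contact_force: [-0.0, 1.1, -2.8]
gripper_width: 0.697
grasp_force: 35.8
```

```bash
python3 - <<'E'
from sim import *
from station import bot
o=bot.get_obs();print(o["t"],inbay(o["eef_pos"]),o["q"].round(2),o["contact_force"],rel(bay([.5,0,8]),TF,o))
E
```

```text
23.1333 [ 5.1 -0.7 60.9] [ 0.34  0.31 -0.46  2.3   1.4   0.18  0.15] [-0.01368661  1.06499973 -2.76727102] [ 4.8  0.8 52.9 -0.1  0.3 -0.1]
```

{"api": "step_arm", "payload": {
  "increments": [
    [[-1, 2, 0.5, 10, 0, 0.3, 0], [-1, 4.8, 0.8, 20, 0, 0.3, 0], [-1, 4.8, 0.8, 30, 0, 0.3, 0], [-1, 4.8, 0.8, 40, 0, 0.3, 0], [-1, 4.8, 0.8, 48, 0, 0.3, 0], [-1, 4.8, 0.8, 52.9, 0, 0.3, 0], [-1, 4.8, 0.8, 52.9, 0, 0.3, 0], [-1, 4.8, 0.8, 52.9, 0, 0.3, 0]]
  ]
}}

```text
t: 23.8
eef_pos: [0.5791, -0.0325, 0.0737]
tool_rot: [0.258, 0.001, 0.966, -0.001]
contact_force: [-0.5, 0.2, -2.5]
gripper_width: 0.7
grasp_force: 35.9
```

```bash
python3 - <<'E'
from sim import *
from station import bot
o=bot.get_obs();print(o["t"],inbay(o["eef_pos"]),o["q"].round(2),o["contact_force"],rel(bay([.5,0,-2]),TF,o))
ims=[]
for n,r in(("side",(290,180,130,150)),("top",(290,110,130,150))):
    C=bot.read_camera(n);c=C["image"][:,:,::-1];x,y,w,h=r;ims.append(cv2.resize(c[y:y+h,x:x+w],None,fx=3,fy=3,interpolation=cv2.INTER_CUBIC))
cv2.imwrite("pics/g3.png",np.hstack(ims))
E
```

```text
23.8 [-0.4  0.   9.1] [ 0.38  0.45 -0.53  2.27  1.82  0.26 -0.24] [-0.45012085  0.15978969 -2.53339722] [-0.9 -0.  11.1 -0.1 -0.1 -0. ]
```

View pics/g3.png

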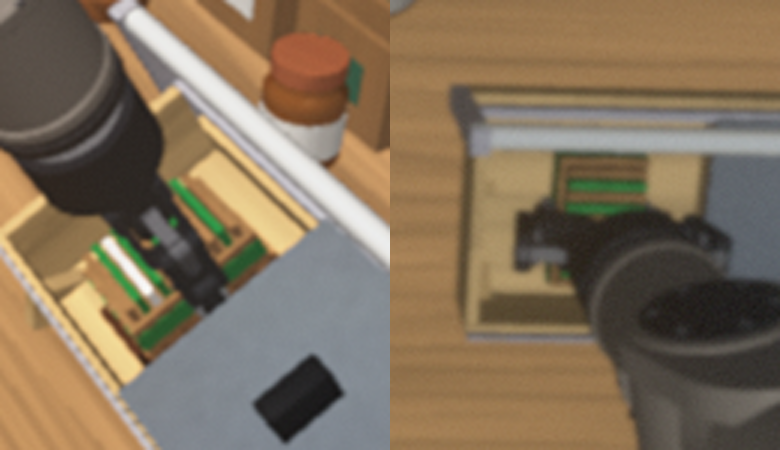

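The tray is in the compartment, square to the ledge and about 10 mm above it. The fingers are clear of the cover edge and the bar. I'll lower it slowly.

{"api": "step_arm", "payload": {
  "increments": [
    [[-1, -0.5, 0, 3, 0, 0, 0], [-1, -0.9, 0, 6, 0, 0, 0], [-1, -0.9, 0, 8, 0, 0, 0], [-1, -0.9, 0, 9, 0, 0, 0], [-1, -0.9, 0, 9, 0, 0, 0]]
  ]
}}

```text
t: 24.32
eef_pos: [0.5838, -0.0322, 0.0655]
tool_rot: [0.258, 0.0, 0.966, -0.001]
contact_force: [-0.4, -0.9, -3.6]
gripper_width: 0.698
grasp_force: 36.0
```

{"api": "step_arm", "payload": {
  "increments": [
    [[-1, 0, 0, 1, 0, 0, 0], [-1, 0, 0, 2, 0, 0, 0], [-1, 0, 0, 2, 0, 0, 0]]
  ]
}}

```text
t: 24.57
eef_pos: [0.5846, -0.0322, 0.0644]
tool_rot: [0.258, 0.0, 0.966, -0.001]
contact_force: [-5.0, -0.7, 4.3]
gripper_width: 0.694
grasp_force: 36.8
```

```bash
python3 - <<'E'
from sim import *
from station import bot
o=bot.get_obs();print(o["t"],inbay(o["eef_pos"]),o["contact_force"],rel(bay([.5,0,-3]),TF,o))
E
```

```text
24.5667 [-0.3  0.3 -1.7] [-4.98600951 -0.73760214  4.27022068] [-0.8 -0.3  1.3 -0.1 -0.1  0. ]
```

Contact at z = -1.7 mm, as predicted. I'll release it gently.

{"api": "step_arm", "payload": {
  "increments": [
    [[0.42, 0, 0, 0, 0, 0, 0], [0.46, 0, 0, 0, 0, 0, 0], [0.5, 0, 0, 0, 0, 0, 0], [0.55, 0, 0, 0, 0, 0, 0], [0.55, 0, 0, 0, 0, 0, 0], [0.55, 0, 0, 0, 0, 0, 0], [0.55, 0, 0, 0, 0, 0, 0], [0.55, 0, 0, 0, 0, 0, 0]]
  ]
}}

```text
t: 25.23
eef_pos: [0.5849, -0.0323, 0.0641]
tool_rot: [0.258, 0.0, 0.966, -0.001]
contact_force: [-0.4, 0.3, 0.4]
gripper_width: 0.774
grasp_force: 0.0
```

{"api": "step_arm", "payload": {
  "increments": [
    [[0.55, 0, 0, -5, 0, 0, 0], [0.55, 0, 0, -15, 0, 0, 0], [0.55, 0, 0, -30, 0, 0, 0], [0.55, 0, 0, -55, 0, 0, 0], [0.55, 0, 0, -85, 0, 0, 0], [0.55, 2, 0, -110, 0, 0, 0], [0.55, 6, 0, -130, 0, 0, 0], [0.55, 10, 0, -145, 0, 0, 0], [0.55, 10, 0, -150, 0, 0, 0], [0.55, 10, 0, -150, 0, 0, 0]]
  ]
}}

```text
t: 26.07
eef_pos: [0.5002, -0.0326, 0.1908]
tool_rot: [0.259, 0.001, 0.966, -0.002]
contact_force: [0.2, 0.2, 0.2]
gripper_width: 0.78
grasp_force: 0.0
```

```bash
python3 - <<'E'
from sim import *
from station import bot
o=bot.get_obs();print(o["t"],inbay(o["eef_pos"]),o["q"].round(2),o["contact_force"])
ims=[]
for n,r in(("side",(290,180,130,150)),("top",(330,110,130,150))):
    C=bot.read_camera(n);np.savez(n+"4.npz",**C);c=C["image"][:,:,::-1];x,y,w,h=r;ims.append(cv2.resize(c[y:y+h,x:x+w],None,fx=3,fy=3,interpolation=cv2.INTER_CUBIC))
cv2.imwrite("pics/g4.png",np.hstack(ims))
E
```

```text
26.0667 [-1.01e+01 -1.00e-01  1.50e+02] [ 0.78  0.11 -0.89  2.34  0.56  0.25  0.97] [0.24107459 0.24663247 0.21232636]
```

View pics/g4.png

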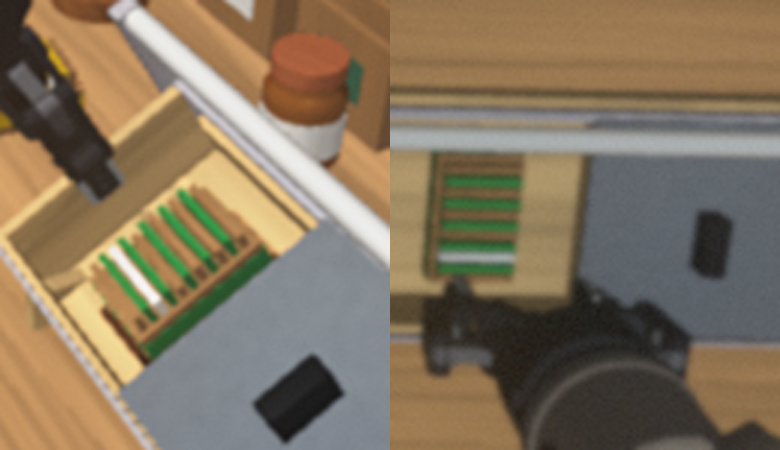

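The tray lies flat and lengthwise on the ledge, its lower end just above the stop (right crop, rows to ~275). The cover is still open, with the grip at side px (390,312). I'll check the numbers, then plan the grip move.

```bash
python3 - <<'E'
from sim import *
from station import bot
np.set_printoptions(precision=2,suppress=True)
s,t=load("side4.npz"),load("top4.npz")
for L in((-45,30,30),(-45,-30,30)): print(L,proj(t,bay(L)),proj(s,bay(L)))
g=[]
for n,c,(x,y,w,h) in(("s",s,(365,285,50,50)),("t",t,(415,170,45,45))):
    m=cv2.inRange(cv2.cvtColor(c["image"],cv2.COLOR_RGB2HSV)[y:y+h,x:x+w],(0,0,0),(180,255,60))
    k=max(cv2.findContours(m,cv2.RETR_EXTERNAL,cv2.CHAIN_APPROX_NONE)[0],key=cv2.contourArea);r=cv2.minAreaRect(k);g.append(np.add(r[0],[x,y]))
p,e=tri((s,t),g);print("grip",g,inbay(p),e)
o=bot.get_obs();q=o["q"]
for P in((-10,-146,150),(-4,-146,110),(-4,-146,65),(-4,-70,65),(-4,2,65),(-4,2,140)):
    q,e=go(q,bay(P),TF,6);print(P,q,round(e,4))
print(rel(bay([-4,-146,130]),TF,o))
E
```

```text
(-45, 30, 30) [342.49 202.15] [319.61 271.98]
(-45, -30, 30) [370.87 202.78] [336.64 293.11]
grip [array([389.2 , 312.34]), array([436.61, 191.23])] [  -2.4 -147.4   73.2] 0.0008259939563865904
(-10, -146, 150) [ 1.35  0.28 -1.12  2.24  0.37  0.28  1.55] 0.0002
(-4, -146, 110) [ 1.09  0.32 -0.88  2.23  0.51  0.21  1.4 ] 0.0001
(-4, -146, 65) [ 0.94  0.41 -0.77  2.22  0.93  0.17  0.98] 0.0008
(-4, -70, 65) [ 0.7   0.35 -0.68  2.28  1.23  0.17  0.49] 0.0005
(-4, 2, 65) [ 0.53  0.34 -0.7   2.3   1.4   0.26  0.16] 0.0002
(-4, 2, 140) [ 0.88  0.18 -1.02  2.31  0.78  0.28  0.78] 0.0005
[  -5.8 -145.5   19.5   -0.2    0.    -0. ]
```

{"api": "step_arm", "payload": {
  "increments": [
    [[0.2, 0, -20, 0, 0, 0, 0], [0.2, 0, -45, 0, 0, 0, 0], [0.2, -2, -75, 0, 0, 0, 0], [0.2, -4, -105, 5, 0, 0, 0], [0.2, -5.8, -130, 10, 0, 0, 0], [0.2, -5.8, -145.5, 15, 0, 0, 0], [0.2, -5.8, -145.5, 19.5, 0, 0, 0], [0.2, -5.8, -145.5, 19.5, 0, 0, 0], [0.2, -5.8, -145.5, 19.5, 0, 0, 0]]
  ]
}}

```text
t: 26.92
eef_pos: [0.516, -0.1769, 0.1746]
tool_rot: [0.258, -0.0, 0.966, -0.0]
contact_force: [0.1, 0.4, 0.4]
gripper_width: 0.603
grasp_force: 0.0
```

```bash
python3 - <<'E'
from sim import *
from station import bot
o=bot.get_obs();print(o["t"],inbay(o["eef_pos"]),o["q"].round(2),o["contact_force"],rel(bay([-4,-146,65]),TF,o),o["gripper_width"])
E
```

```text
26.9167 [  -4.6 -144.4  128. ] [ 1.18  0.29 -0.97  2.24  0.41  0.25  1.49] [0.13947823 0.42761406 0.42270259] [-0.8 -1.6 63.  -0.  -0.1  0. ] 0.6031868574869986
```

Next I lower to TCP z = 65 mm and close on the bar.

{"api": "step_arm", "payload": {
  "increments": [
    [[0.2, -0.8, -1.6, 12, 0, 0, 0], [0.2, -0.8, -1.6, 24, 0, 0, 0], [0.2, -0.8, -1.6, 36, 0, 0, 0], [0.2, -0.8, -1.6, 48, 0, 0, 0], [0.2, -0.8, -1.6, 58, 0, 0, 0], [0.2, -0.8, -1.6, 63, 0, 0, 0], [0.2, -0.8, -1.6, 63, 0, 0, 0], [0.2, -0.8, -1.6, 63, 0, 0, 0]]
  ]
}}

```text
t: 27.58
eef_pos: [0.5482, -0.1781, 0.1211]
tool_rot: [0.258, -0.001, 0.966, -0.0]
contact_force: [0.7, 0.3, 0.6]
gripper_width: 0.604
grasp_force: 0.0
```

{"api": "step_arm", "payload": {
  "increments": [
    [[-0.2, 0, 0, 0, 0, 0, 0], [-0.4, 0, 0, 0, 0, 0, 0], [-1, 0, 0, 0, 0, 0, 0], [-1, 0, 0, 0, 0, 0, 0], [-1, 0, 0, 0, 0, 0, 0], [-1, 0, 0, 0, 0, 0, 0], [-1, 0, 0, 0, 0, 0, 0], [-1, 0, 0, 0, 0, 0, 0]]
  ],
  "force": 20
}}

```text
t: 28.25
eef_pos: [0.5481, -0.1795, 0.1216]
tool_rot: [0.258, 0.0, 0.966, -0.001]
contact_force: [-3.6, 0.9, 5.7]
gripper_width: 0.184
grasp_force: 22.6
```

```bash
python3 - <<'E'
from sim import *
from station import bot
o=bot.get_obs();print(o["t"],inbay(o["eef_pos"]),o["q"].round(2),o["contact_force"],o["grasp_force"],rel(bay([-4,0,65]),TF,o),o["gripper_width"])
E
```

```text
28.25 [  -3.3 -147.    66.1] [ 0.95  0.41 -0.77  2.22  0.94  0.17  0.97] [-3.64310788  0.94310815  5.70589324] 22.606111764907837 [ 7.00e-01  1.47e+02  8.00e-01 -1.00e-01 -1.00e-01  0.00e+00] 0.18386781208450287
```

{"api": "step_arm", "payload": {
  "increments": [
    [[-1, 0, 0, -1, 0, 0, 0], [-1, 0, 10, -1, 0, 0, 0], [-1, 0, 25, -1, 0, 0, 0], [-1, 0, 40, -1, 0, 0, 0], [-1, 0, 55, -1, 0, 0, 0], [-1, 0, 70, -1, 0, 0, 0], [-1, 0, 85, -1, 0, 0, 0], [-1, 0, 100, -1, 0, 0, 0], [-1, 0, 110, -1, 0, 0, 0], [-1, 0, 110, -1, 0, 0, 0]]
  ]
}}

```text
t: 29.08
eef_pos: [0.5474, -0.0669, 0.1218]
tool_rot: [0.258, -0.001, 0.966, 0.0]
contact_force: [-2.8, 2.4, 0.7]
gripper_width: 0.179
grasp_force: 24.6
```

```bash
python3 - <<'E'
from sim import *
from station import bot
o=bot.get_obs();print(o["t"],inbay(o["eef_pos"]),o["q"].round(2),o["contact_force"],o["grasp_force"],rel(bay([-4,0,65]),TF,o),o["gripper_width"])
E
```

```text
29.0833 [ -3.8 -34.4  66.6] [ 0.61  0.33 -0.67  2.3   1.35  0.2   0.3 ] [-2.75726275  2.36244329  0.66811529] 24.595423936843872 [ 0.1 34.4  1.6  0.  -0.1  0.2] 0.17855817131925436
```

{"api": "step_arm", "payload": {
  "increments": [
    [[-1, 0, 8, 0.3, 0, 0, 0.2], [-1, 0, 16, 0.3, 0, 0, 0.2], [-1, 0, 24, 0.3, 0, 0, 0.2], [-1, 0, 30, 0.3, 0, 0, 0.2], [-1, 0, 34, 0.3, 0, 0, 0.2], [-1, 0, 36, 0.3, 0, 0, 0.2], [-1, 0, 36, 0.3, 0, 0, 0.2], [-1, 0, 36, 0.3, 0, 0, 0.2]]
  ]
}}

```text
t: 29.75
eef_pos: [0.5473, -0.0337, 0.1217]
tool_rot: [0.258, 0.002, 0.966, -0.001]
contact_force: [-8.5, 0.1, 9.5]
gripper_width: 0.185
grasp_force: 26.3
```

```bash
python3 - <<'E'
from sim import *
from station import bot
o=bot.get_obs();print(o["t"],inbay(o["eef_pos"]),o["contact_force"],o["grasp_force"],o["gripper_width"])
E
```

```text
29.75 [-3.9 -1.2 66.6] [-8.5393225   0.06173451  9.46419777] 26.279314756393433 0.1851737958124382
```

{"api": "step_arm", "payload": {
  "increments": [
    [[-1, 0, 1, -1, 0, 0, 0], [-1, 0, 2, -1, 0, 0, 0], [-1, 0, 3, -1, 0, 0, 0], [-1, 0, 4, -1, 0, 0, 0], [-1, 0, 4, -1, 0, 0, 0]]
  ]
}}

```text
t: 30.17
eef_pos: [0.5472, -0.0308, 0.1219]
tool_rot: [0.258, 0.003, 0.966, -0.001]
contact_force: [4.9, -3.2, -8.3]
gripper_width: 0.183
grasp_force: 23.7
```

```bash
python3 - <<'E'
from sim import *
from station import bot
o=bot.get_obs();print(o["t"],inbay(o["eef_pos"]),o["contact_force"],o["grasp_force"],o["gripper_width"])
E
```

```text
30.1667 [-4.   1.7 66.8] [ 4.9262498  -3.19644354 -8.31568757] 23.746194541454315 0.18256809965972243
```

{"api": "step_arm", "payload": {
  "increments": [
    [[-1, 0, 2, 0.5, 0, 0, 0], [-1, 0, 4, 0.5, 0, 0, 0], [-1, 0, 4, 0.5, 0, 0, 0], [-1, 0, 4, 0.5, 0, 0, 0]]
  ]
}}

```text
t: 30.5
eef_pos: [0.5472, -0.0307, 0.1218]
tool_rot: [0.258, 0.005, 0.966, -0.004]
contact_force: [-2.7, -12.4, 3.2]
gripper_width: 0.186
grasp_force: 27.3
```

```bash
python3 - <<'E'
from sim import *
from station import bot
o=bot.get_obs();print(o["t"],inbay(o["eef_pos"]),o["contact_force"],o["grasp_force"],o["gripper_width"])
E
```

```text
30.5 [-4.   1.8 66.8] [ -2.71904854 -12.40656395   3.23690164] 27.345800399780273 0.18637306877837592
```

The cover is against its end: the force rose to 12 N with no further travel. I'll open and retreat.

{"api": "step_arm", "payload": {
  "increments": [
    [[-0.5, 0, -3.5, 0, 0, 0, 0], [-0.3, 0, -3.5, 0, 0, 0, 0], [-0.1, 0, -3.5, 0, 0, 0, 0], [-0.1, 0, -3.5, 0, 0, 0, 0], [-0.1, 0, -3.5, 0, 0, 0, 0], [-0.1, 0, -3.5, 0, 0, 0, 0]]
  ]
}}

```text
t: 31.0
eef_pos: [0.5477, -0.0282, 0.122]
tool_rot: [0.258, 0.002, 0.966, 0.0]
contact_force: [0.2, -0.2, -0.3]
gripper_width: 0.449
grasp_force: 0.0
```

{"api": "step_arm", "payload": {
  "increments": [
    [[-0.1, 0, 0, -8, 0, 0, 0], [-0.1, 0, 0, -20, 0, 0, 0], [-0.1, 0, 0, -35, 0, 0, 0], [-0.1, 3, 0, -55, 0, 0, 0], [-0.1, 8, 0, -75, 0, 0, 0], [-0.1, 12, 0, -95, 0, 0, 0], [-0.1, 15, 0, -110, 0, 0, 0], [-0.1, 15, 0, -110, 0, 0, 0]]
  ]
}}

```text
t: 31.67
eef_pos: [0.4792, -0.0285, 0.2104]
tool_rot: [0.258, 0.002, 0.966, -0.001]
contact_force: [-0.3, -0.2, -0.2]
gripper_width: 0.449
grasp_force: 0.0
```

```bash
python3 - <<'E'
from sim import *
from station import bot
o=bot.get_obs();print(o["t"],inbay(o["eef_pos"]),o["contact_force"],o["joint_vel"].round(3))
ims=[]
for n,r in(("side",(280,180,130,150)),("top",(290,110,130,150))):
    C=bot.read_camera(n);c=C["image"][:,:,::-1];x,y,w,h=r;ims.append(cv2.resize(c[y:y+h,x:x+w],None,fx=3,fy=3,interpolation=cv2.INTER_CUBIC))
cv2.imwrite("pics/g5.png",np.hstack(ims))
E
```

```text
31.6667 [-18.6   4.  177.4] [-0.29890771 -0.21703678 -0.18693072] [ 0.674 -0.228 -0.507  0.008 -0.975  0.019  0.97 ]
```

View pics/g5.png

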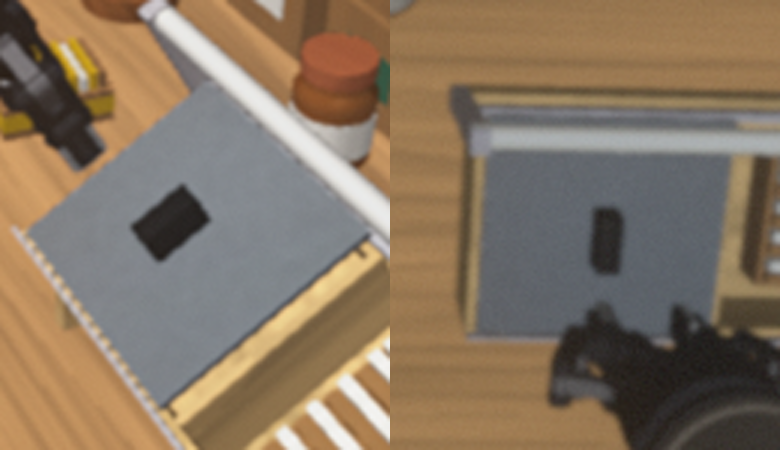

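The cover is fully across, with its left edge at the case wall (right crop x≈480) and the grip at crop (605,240). The gripper is clear. I'll let the arm settle, then hand in.

{"api": "step_arm", "payload": {
  "increments": [
    [[-0.1, 0, 0, 0, 0, 0, 0], [-0.1, 0, 0, 0, 0, 0, 0], [-0.1, 0, 0, 0, 0, 0, 0], [-0.1, 0, 0, 0, 0, 0, 0], [-0.1, 0, 0, 0, 0, 0, 0]]
  ]
}}

```text
t: 32.18
eef_pos: [0.4799, -0.028, 0.2096]
tool_rot: [0.258, 0.001, 0.966, 0.0]
contact_force: [0.2, -0.5, -0.3]
gripper_width: 0.452
grasp_force: 0.0
```

```bash
python3 -c "
from station import bot
print(bot.hand_in())"
```

```text
the job is handed in; nothing more can be done
None
```

The green tray is on the cork ledge at its stop with the cover pushed fully shut over it, the red and yellow trays were not touched, and I handed the job in at about 32 s; the hand-in returned no verdict.

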